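# Send out the dice-game tray

## Robot

A 6-joint arm with a two-finger parallel gripper is mounted at the origin on the work surface. World frame = base frame: x ahead of the robot, y to its left, z up, the work surface at z = 0. Lengths are in m, angles in rad, forces in N, time in s.
With the tool pointing down it reaches from about 0.225 to 0.875 m from the base axis. Payload 3.4 kg.
Tool frame: the origin (TCP) lies on the centre line of the jaws, within the pads' length; the fingertips stand 22 mm ahead of it and the grasp point (between the pads) lies 3 mm ahead of it; z points along the fingers, y is the line along which they close (so a half turn about z gives the same grasp; the last joint's range is limited). The gripper opens to 85 mm and grips with 20 to 120 N. Pads are 22 mm wide; open, the fingers measure 114 mm over their backs; the gripper's body (76 mm by 85 mm) begins 54 mm behind the grasp point. The pads swing forward as they close: fully open they stand 13 mm farther back than shut.
Start: joints at [1.022, 0.276, 1.505, -0, 1.361, -0.121], TCP at [0.239, 0.523, 0.253] pointing down, gripper open.
Joint ranges: [-2.89, 2.89], [-0.75, 2.08], [0.22, 2.7], [-1.18, 4.32], [0.11, 2.71], [-2.7, 2.7]. Speed limits (rad/s): [2.57, 2.57, 3.14, 3.14, 3.14, 3.14].

## Interface

Orientations are given as a unit quaternion [w, x, y, z].
In Python, from rig import manip gives the robot as it stands.
- The arm moves only by the shell command python3 steer.py [OPENING] [FORCE], which reads ROWS from standard input. ROWS is a JSON list of rows, 1 to 5 of them, each of 4 numbers: dx, dy, dz in m, then a turn about the tool's z in rad; each row shifts and turns the commanded pose from where the row before left it, along the tool's axes as they then stand; what a row does not reach is not made up. A row lasts 1/12 s, in which the tool goes at most 0.0417 m and 0.125 rad, less where a joint would pass 70% of its speed; a pose out of reach is approached as far as the arm can. OPENING is the finger opening in m, set as the command begins (- or left out keeps the last). The fingers move at their own pace and stop on an object; FORCE is the grip in N (left out, the last holds). Time passes only in rows, so rows that do not move let the fingers close. It prints the time, the measured TCP pose, the force, the opening and the grip force at its end. Input that does not fit is refused with a message, and nothing moves.
- manip.get_state(): the state, without advancing time (a new reading comes with each control period).
- manip.get_image(name): name is "scene" or "top" or "wrist"; returns a dict with "img" (384x512x3 uint8, red, green, blue), "camera_matrix" (3x3 intrinsics, pixels), "T" (4x4, takes a point from camera to world coordinates); the wrist camera has in their place "hand_eye" (4x4, takes a point from camera to tool coordinates, whose origin is the TCP and whose axes are the flange's). Camera axes: x right, y down, z forward; pixel columns grow to the right and rows downward; lengths in m; the calibration is good to about 2 mm. A picture is of the moment at which its call begins: read the wrist's pose just before it. There is no depth.
- manip.sign_off(): hands the job in; it is judged then, once.
The state is a dict: "clock": time; "qpos": joint angles; "qd": joint speeds; "effort": joint torques, N m; "position": TCP position; "ee_rot": TCP orientation; "contact_force": force on the tool from outside, world axes, zero at the start; "moment": the same for the moment, N m; "width": finger opening in m; "gripper_force": force on a finger pad.
Only numpy, scipy, OpenCV 4.12 (cv2) and the standard library are available. Lean on these libraries where they do the work, as an engineer would, in place of code of your own. Each camera call takes 0.05 s, during which the arm holds its last target. There are 200 camera calls.

## Task

Get the dice game ready: slide the empty tray carrier from its parking place along the rail to the load station (blue square) and let it settle there, then pack it to match its drawn layout: every green cube squarely in a green outline of its own, the dice cup upright in the round outline and the card box flat in the blue rectangle. With everything packed at the load station, slide the carrier on to the play station (red square) with the kit still in its outlines. Also turn the timer's dial so that its pointer is on the red mark, and leave the red cube and the marble jar where they are.

Things in the scene. Friction and masses are not known exactly. Their poses are not given: they have to be found in the camera images.
- fin_top (a point): centre of the top of the carrier's push fin: black upright plate 60 mm (x) x 12 mm (y) x 60 mm high at the carrier's trailing (-y) end; push it, or pinch it from above across its 12 mm. Axes, as for all carrier points: x across the rail away from the robot, y along the slide towards the play station, z up.
- carrier (a joint): travel of the carrier in m along its +y: 0 = park (grey square, the start), 0.12 = load station (blue), 0.24 = play station (red). Let go within 40 mm of a station, it is pulled into the detent and settles within 3 mm. Crossing the hump half way between stations takes about 6 N, plus drag of 25 N per m/s. End stops at -0.012 and 0.262.
- carrier_mark (a point): middle of the back (+x) edge of the carrier, at its top surface, where a small black stripe points at the station square (26 mm; grey, blue, red from -y to +y, 120 mm apart) on the white strip 9 mm behind. The carrier is a pale wooden board 200 mm (x) x 340 mm (y) x 12 mm, top face 45 mm above the table.
- cup_spot (a point): centre of the round dotted black outline (68 mm across) for the dice cup, on the carrier's top surface.
- cards_spot (a point): centre of the blue rectangular outline for the card box, on the carrier's top surface: 100 mm along the carrier's y, 70 mm along its x.
- cup: black plastic dice cup, open at the top, standing upright; 62 mm across the rim, a little narrower at the foot, 80 mm high; origin at the centre of its underside, z up.
- cards: blue card box with a pale panel on top, lying flat: 92 mm (its x) x 62 mm (its y) x 22 mm (its z); origin at the centre of its underside.
- red_cube: red wooden cube, 50 mm, of another game: not part of the kit, leave it where it is; origin at its centre.
- jar: glass marble jar with a red cap, 84 mm across and 88 mm high, to the right of the rail; not part of the kit; origin at the centre of its underside.
- dial (a joint): angle of the timer's dial in rad, 0 to 2.4, growing clockwise seen from above; it points at the red mark at 1.40 and stays where it is left (friction about 0.05 N m). It starts between 0.05 and 0.45.
- dial_grip (a point): on the dial's vertical turning axis, mid-height of its black bar, 85 mm above the table. Bar: 64 mm along this point's x (pointing to the end with the white line, the pointer), 14 mm thick (y), 28 mm high, its top 14 mm above this point. It sits on a round yellow game timer, 116 mm across, 60 mm high, fixed to the shelf.
- red_mark (a point): the red mark on the timer's top face, outside the dial, 45 mm from the dial's axis: the pointer must point at it.
- cube_spot1 (a point): centre of one of the four green square outlines (57 mm, sides along the carrier's x and y) in a row on the carrier's top surface, near the robot; neighbours are 70 mm apart. Any cube may go in any outline.
- cube1: green wooden cube, 50 mm; origin at its centre. Two to four of the green cubes are present.
- cube_spot2 (a point): centre of one of the four green square outlines (57 mm, sides along the carrier's x and y) in a row on the carrier's top surface, near the robot; neighbours are 70 mm apart. Any cube may go in any outline.
- cube2: green wooden cube, 50 mm; origin at its centre. Two to four of the green cubes are present.
- cube_spot3 (a point): centre of one of the four green square outlines (57 mm, sides along the carrier's x and y) in a row on the carrier's top surface, near the robot; neighbours are 70 mm apart. Any cube may go in any outline.
- cube3: green wooden cube, 50 mm; origin at its centre. Two to four of the green cubes are present.
- cube_spot4 (a point): centre of one of the four green square outlines (57 mm, sides along the carrier's x and y) in a row on the carrier's top surface, near the robot; neighbours are 70 mm apart. Any cube may go in any outline.
- cube4: green wooden cube, 50 mm; origin at its centre. Two to four of the green cubes are present.

How it is judged:
By the outcome, as a careful person would: the job done as asked, in the order asked, and still so for the second after the job is handed in, with the robot touching nothing.
Of cube1, cube2, cube3, cube4 only 2 to 4 are there at a start; the rules pass over those that are not, and their reading is None.
At some moment in a run one of cube1, cube2, cube3, cube4, cards may be knocked a few centimetres aside while the robot is not near it.
It also fails if it takes over 210 s, if anything falls off the work surface, if the arm or the gripper's body presses on something with over 40 N, if the wrist force passes 120 N, or if a joint passes its speed limit or range.

## Working session

There is one attempt and no reset: what is moved stays moved. The work goes in short steps, Python scripts to look and compute and a shell command to move; the robot and the scene stay as the last step left them, time stands still between calls to the robot, and variables do not carry over. Pictures are saved under pics/ and viewed, at most 14 in all, crops included, and the job is handed in when it is done.

```bash
ls; mkdir -p pics
python3 - <<'E'
from rig import manip
import cv2,numpy as np
s=manip.get_state();print({k:np.round(v,3).tolist() for k,v in s.items()})
for n in("scene","top"):
    d=manip.get_image(n);cv2.imwrite(f"pics/{n}0.png",d["img"][:,:,::-1]);print(n,d["camera_matrix"].tolist(),np.round(d["T"],4).tolist())
d=manip.get_image("wrist");cv2.imwrite("pics/wrist0.png",d["img"][:,:,::-1]);print(d["camera_matrix"].tolist(),np.round(d["hand_eye"],4).tolist())
E
```

```text
pics
rig.py
steer.py
  3 rig.py
  5 steer.py
  8 total
{'clock': 0.0, 'qpos': [1.022, 0.277, 1.506, 0.0, 1.361, -0.121], 'qd': [-0.001, -0.0, 0.0, 0.0, -0.001, -0.003], 'effort': [-0.001, -41.677, -24.581, 0.0, 0.011, 0.0], 'position': [0.238, 0.523, 0.252], 'ee_rot': [-0.0, 0.212, 0.977, -0.001], 'contact_force': [0.04, -0.278, -0.705], 'moment': [-0.036, 0.011, 0.042], 'gripper_force': 0.0, 'width': 0.085}
scene [[388.5801982547571, 0.0, 252.65045014994064], [0.0, 388.5801982547571, 196.28736090166885], [0.0, 0.0, 1.0]] [[-0.4816, 0.6621, -0.5741, 1.1994], [0.8763, 0.3729, -0.3051, 0.2814], [0.012, -0.6501, -0.7598, 0.9132], [0.0, 0.0, 0.0, 1.0]]
top [[443.9522799119303, 0.0, 257.7189136697988], [0.0, 443.9522799119303, 185.98510533565516], [0.0, 0.0, 1.0]] [[-0.0051, -0.9956, 0.094, 0.4345], [-1.0, 0.0049, -0.0016, -0.0308], [0.0011, -0.094, -0.9956, 1.638], [0.0, 0.0, 0.0, 1.0]]
[[324.94777473299973, 0.0, 252.04472427059218], [0.0, 324.94777473299973, 192.93018160485877], [0.0, 0.0, 1.0]] [[-0.0001, -0.9497, -0.313, 0.0793], [1.0, -0.0002, 0.0001, -0.0007], [-0.0002, -0.313, 0.9497, -0.12], [0.0, 0.0, 0.0, 1.0]]
```
Run:
```python
import cv2
a=cv2.imread("pics/top0.png");cv2.imwrite("pics/top0b.png",cv2.resize(a,(800,600),interpolation=cv2.INTER_CUBIC))
b=cv2.imread("pics/scene0.png");cv2.imwrite("pics/scene0b.png",cv2.resize(b,(800,600),interpolation=cv2.INTER_CUBIC))
```

View pics/top0b.png

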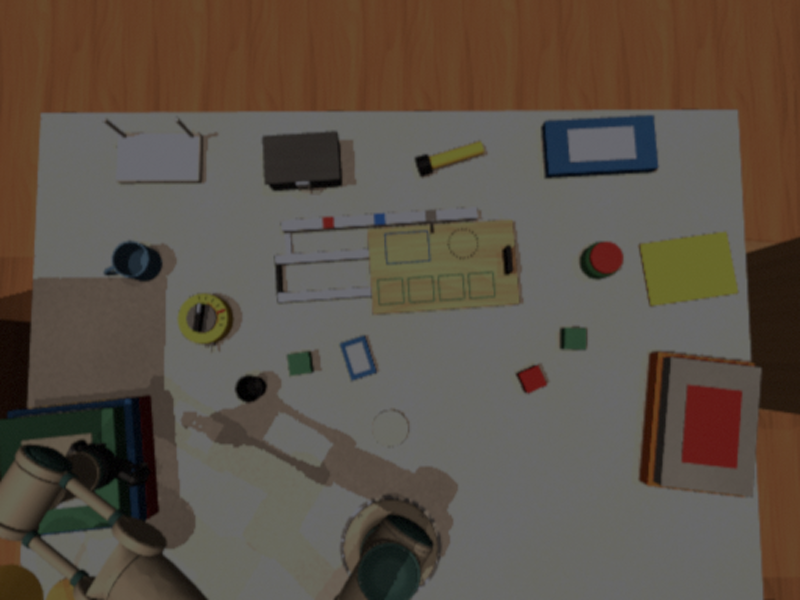

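View pics/scene0b.png

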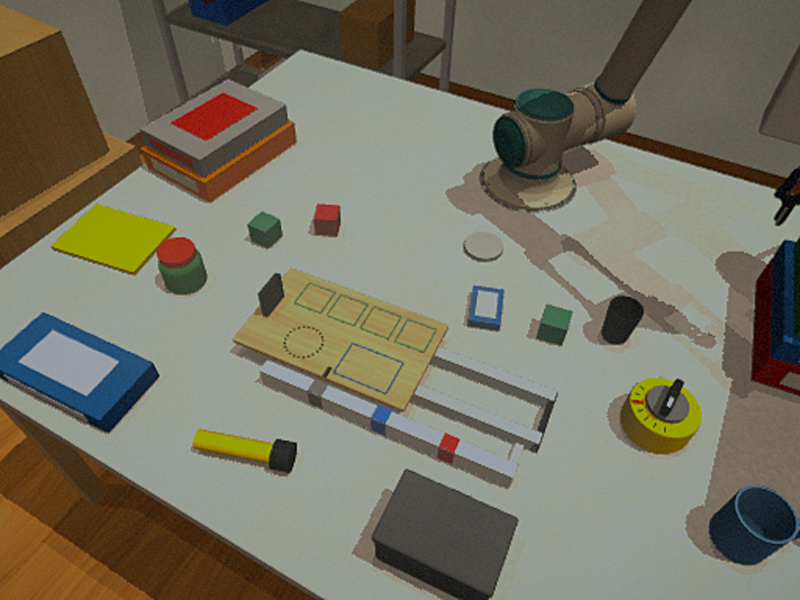

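The top view shows cubes at about (300,362) and (573,338), the cup (250,388), cards (358,357), red cube (532,378), fin (508,260) and timer (204,318). The scene view agrees, and both show only two green cubes. I'll triangulate coarse positions next.

```bash
cat > h.py <<'E'
from rig import manip
import numpy as np, cv2
from scipy.spatial.transform import Rotation as R
def grab(n,save=None):
    s=manip.get_state(); d=manip.get_image(n); T=d.get("T")
    if T is None:
        q=np.array(s["ee_rot"]); B=np.eye(4); B[:3,:3]=R.from_quat(q[[1,2,3,0]]).as_matrix(); B[:3,3]=s["position"]; T=B@np.array(d["hand_eye"])
    im=d["img"][:,:,::-1].copy(); K=np.array(d["camera_matrix"]); T=np.array(T)
    if save: cv2.imwrite(f"pics/{save}.png",im); np.savez(f"pics/{save}.npz",K=K,T=T)
    return im,K,T
def load(n):
    z=np.load(f"pics/{n}.npz"); return cv2.imread(f"pics/{n}.png"),z["K"],z["T"]
def ray(c,p):
    _,K,T=c; v=T[:3,:3]@np.linalg.solve(K,[p[0],p[1],1]); return T[:3,3],v/np.linalg.norm(v)
def atz(c,p,z):
    o,v=ray(c,p); return o+v*(z-o[2])/v[2]
def tri(*cp):
    A=np.zeros((3,3));b=np.zeros(3);rs=[ray(c,p) for c,p in cp]
    for o,v in rs: M=np.eye(3)-np.outer(v,v);A+=M;b+=M@o
    x=np.linalg.solve(A,b); return x,max(np.linalg.norm(np.cross(x-o,v)) for o,v in rs)
def proj(c,X):
    _,K,T=c; X=np.atleast_2d(X); q=(X-T[:3,3])@T[:3,:3]@K.T; return q[:,:2]/q[:,2:]
def pose():
    s=manip.get_state(); q=np.array(s["ee_rot"]); M=R.from_quat(q[[1,2,3,0]]).as_matrix(); return np.array(s["position"]),M
def to(x,y,z,yaw=None):
    "offset in tool axes to world target; yaw = world angle of the tool y axis"
    p,M=pose(); d=M.T@(np.array([x,y,z])-p); t=0
    if yaw is not None:
        a=np.arctan2(M[1,1],M[0,1]); t=-((yaw-a+np.pi/2)%np.pi-np.pi/2)
    print("tool d",d.round(4),"turn",round(t,3),"(frames after turn differ)")
E
python3 - <<'E'
from h import *
t=grab("top","t0");s=grab("scene","s0")
f=lambda p:np.array(p)/1.5625-0.18
P=dict(cubeA=((302,361),(556,312)),cubeB=((574,337),(264,222)),red=((532,377),(327,212)),cards=((358,357),(487,302)),cuprim=((250,388),(628,305)),fin=((508,258),(271,283)),jarcap=((606,258),(178,248)),
mark=((432,228),(327,373)),cupspot=((463,243),(304,343)),cardspot=((408,247),(369,371)),c1=((391,292),(417,334)),c4=((482,286),(316,297)),blue=((379,218),(381,420)),red_=((329,223),(449,448)),dialw=((201,308),(680,386)),redmark=((219,312),(638,402)),dial=((200,318),(671,401)))
for k,(a,b) in P.items():
    x,e=tri((t,f(a)),(s,f(b)));print(k,x.round(3),round(e,4))
p,M=pose();print(p,M.round(3))
E
```

```text
cubeA [0.424 0.2   0.063] 0.0042
cubeB [ 0.476 -0.423  0.05 ] 0.0013
red [ 0.385 -0.324  0.052] 0.002
cards [0.433 0.073 0.028] 0.002
cuprim [0.366 0.311 0.087] 0.0037
fin [ 0.651 -0.266  0.107] 0.0015
jarcap [ 0.652 -0.49   0.089] 0.0016
mark [ 0.731 -0.1    0.042] 0.0019
cupspot [ 0.696 -0.172  0.041] 0.0018
cardspot [ 0.688 -0.043  0.034] 0.0029
c1 [ 0.581 -0.004  0.045] 0.0023
c4 [ 0.594 -0.214  0.042] 0.0023
blue [0.758 0.023 0.029] 0.0012
red_ [0.748 0.142 0.025] 0.002
dialw [0.54  0.415 0.135] 0.0096
redmark [0.537 0.386 0.058] 0.0007
dial [0.523 0.427 0.074] 0.0023
[0.23843692 0.52299528 0.25290483] [[-0.91   0.415 -0.   ]
 [ 0.415  0.91  -0.001]
 [ 0.    -0.001 -1.   ]]
```

```bash
echo '[[-0.0375,0.0034,0,0],[-0.0375,0.0034,0,0],[-0.0375,0.0034,0,0],[-0.0375,0.0034,0,0],[-0.0375,0.0034,0,0]]' | python3 steer.py 0.085 30; echo '[[-0.0375,0.0034,0,0],[-0.0375,0.0034,0,0],[-0.0275,0.0034,0,0],[0,0,0,0],[0,0,0,0]]' | python3 steer.py
python3 - <<'E'
from h import *
a=grab("wrist","w1"); cv2.imwrite("pics/w1b.png",cv2.resize(a[0],(800,600),interpolation=cv2.INTER_CUBIC))
p,M=pose();print(p,M.round(4))
E
```

```text
clock: 0.67
position: [0.4176, 0.4601, 0.2533]
ee_rot: [-0.0, 0.212, 0.977, 0.0]
contact_force: [0.0, 1.1, -0.0]
width: 0.0851
gripper_force: 0.0
clock: 1.08
position: [0.515, 0.4267, 0.2524]
ee_rot: [-0.001, 0.214, 0.977, -0.0]
contact_force: [-0.3, -0.3, -0.1]
width: 0.0847
gripper_force: 0.0
[0.51358541 0.42733023 0.25268489] [[-9.094e-01  4.159e-01 -1.800e-03]
 [ 4.159e-01  9.094e-01 -2.000e-04]
 [ 1.500e-03 -1.000e-03 -1.000e+00]]
```

View pics/w1b.png

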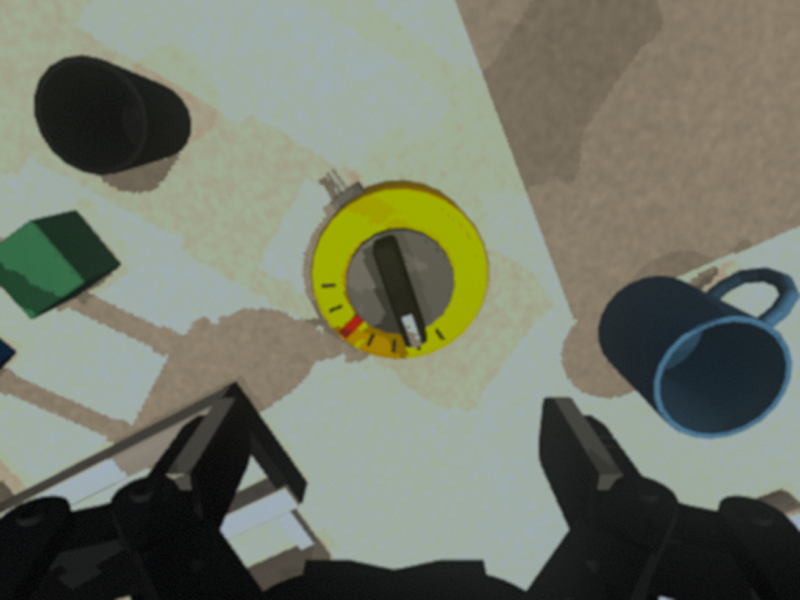

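The view shows the dial bar from (385,240) to its white end at (413,340), the red mark at (352,327) and the yellow disc centred near (400,272). The cup, one cube and the blue mug are around it.

Run:
```python
from h import *
w=load("w1");t=load("t0");s=load("s0")
f=lambda p:np.array(p)/1.5625-0.18
im=w[0];hsv=cv2.cvtColor(im,cv2.COLOR_BGR2HSV)
y=cv2.inRange(hsv,(24,150,90),(34,255,255));c=max(cv2.findContours(y,0,2)[0],key=cv2.contourArea)
P=np.array([atz(w,p,.06) for p in c[:,0]]);print("yellow circle",cv2.minEnclosingCircle(P[:,:2].astype(np.float32)))
a=atz(w,f((384,238)),.099);b=atz(w,f((412,335)),.099);print("bar",a,b,np.linalg.norm(b-a),"mid",(a+b)/2,"ang",np.arctan2(*(b-a)[1::-1]))
m=atz(w,f((352,327)),.06);print("mark",m)
print(tri((w,f((352,327))),(s,f((638,402)))),tri((w,f((412,335))),(s,f((680,384)))), tri((w,f((384,238))),(s,f((661,413)))))
for cc in [(a+b)/2]:
    print("ang mark",np.arctan2(m[1]-cc[1],m[0]-cc[0]),np.linalg.norm((m-cc)[:2]))
```

```text
yellow circle ((0.5220921635627747, 0.42620402574539185), 0.05656496435403824)
bar [0.48883755 0.4317848  0.099     ] [0.54709108 0.42249126 0.099     ] 0.05899020453826917 mid [0.51796432 0.42713803 0.099     ] ang -0.1582028994263681
mark [0.54030472 0.38364975 0.06      ]
(array([0.53991876, 0.38433872, 0.06152572]), np.float64(0.00032935452945567675)) (array([0.5331926 , 0.42571935, 0.1344663 ]), np.float64(0.0015769409164931476)) (array([0.50424761, 0.42685812, 0.01342724]), np.float64(0.0037837504849157666))
ang mark -1.0962402988317435 0.04889094735591704
```

```bash
echo '[[0,0,0,-0.09],[0,0,0,-0.09],[0,0,0,-0.091],[-0.0065,0.001,0,0],[0,0,0,0]]' | python3 steer.py 0.05 30; echo '[[0,0,0.039,0],[0,0,0.039,0],[0,0,0.039,0],[0,0,0.038,0],[0,0,0,0]]' | python3 steer.py; echo '[[0,0,0,0],[0,0,0,0],[0,0,0,0],[0,0,0,0],[0,0,0,0]]' | python3 steer.py 0 30; echo '[[0,0,0,0],[0,0,0,0]]' | python3 steer.py
```

```text
clock: 1.55
position: [0.52, 0.4283, 0.2536]
ee_rot: [0.0, 0.079, 0.997, 0.0]
contact_force: [0.0, -1.6, -0.1]
width: 0.0501
gripper_force: 0.0
clock: 1.97
position: [0.5179, 0.4268, 0.0926]
ee_rot: [-0.003, 0.079, 0.997, -0.002]
contact_force: [1.0, 0.7, 0.4]
width: 0.0504
gripper_force: 0.0
clock: 2.38
position: [0.5204, 0.4272, 0.1004]
ee_rot: [0.001, 0.078, 0.997, 0.0]
contact_force: [-2.7, -2.8, 6.9]
width: 0.0132
gripper_force: 32.4
clock: 2.55
position: [0.5204, 0.4272, 0.1004]
ee_rot: [0.001, 0.078, 0.997, 0.0]
contact_force: [-1.5, -4.2, 6.2]
width: 0.0132
gripper_force: 32.3
```

```bash
echo '[[0,0,-0.003,0],[0,0,0,0.1],[0,0,0,0.1],[0,0,0,0.1],[0,0,0,0.1]]' | python3 steer.py; echo '[[0,0,0,0.1],[0,0,0,0.1],[0,0,0,0.1],[0,0,0,0.1],[0,0,0,0.1]]' | python3 steer.py;echo '[[0,0,0,0.09],[0,0,0,0],[0,0,0,0]]' | python3 steer.py; echo '[[0,0,0,0],[0,0,0,0],[0,0,0,0],[0,0,-0.02,0],[0,0,-0.04,0]]' | python3 steer.py 0.06;  echo '[[0,0,-0.04,0],[0,0,-0.04,0],[0,0,-0.02,0],[0,0,0,0],[0,0,0,0]]' | python3 steer.py
python3 - <<'E'
from h import *
a=grab("wrist","w2"); cv2.imwrite("pics/w2b.png",cv2.resize(a[0][60:300,130:390],(780,720))[:600])
cv2.imwrite("pics/w2b.png",cv2.resize(a[0][80:260,130:370],(800,600),interpolation=cv2.INTER_CUBIC))
p,M=pose();print(p,M.round(4))
E
```

```text
clock: 2.97
position: [0.5207, 0.4281, 0.1005]
ee_rot: [0.0, 0.277, 0.961, 0.001]
contact_force: [1.2, 1.5, -7.4]
width: 0.0131
gripper_force: 31.4
clock: 3.38
position: [0.5216, 0.4289, 0.1005]
ee_rot: [0.0, 0.506, 0.862, 0.002]
contact_force: [3.1, 2.2, -9.2]
width: 0.0134
gripper_force: 31.2
clock: 3.63
position: [0.5218, 0.429, 0.1005]
ee_rot: [0.0, 0.542, 0.84, 0.002]
contact_force: [4.3, 3.4, -10.7]
width: 0.0134
gripper_force: 31.0
clock: 4.05
position: [0.5172, 0.4256, 0.1572]
ee_rot: [-0.002, 0.542, 0.84, -0.005]
contact_force: [0.8, 1.1, -0.4]
width: 0.0598
gripper_force: 0.0
clock: 4.47
position: [0.5206, 0.4279, 0.2639]
ee_rot: [0.001, 0.542, 0.84, 0.002]
contact_force: [-0.3, 0.4, -0.7]
width: 0.0602
gripper_force: 0.0
[0.51982072 0.42740333 0.26171498] [[-4.118e-01  9.113e-01  2.000e-04]
 [ 9.113e-01  4.118e-01  3.000e-04]
 [ 2.000e-04  3.000e-04 -1.000e+00]]
```

View pics/w2b.png

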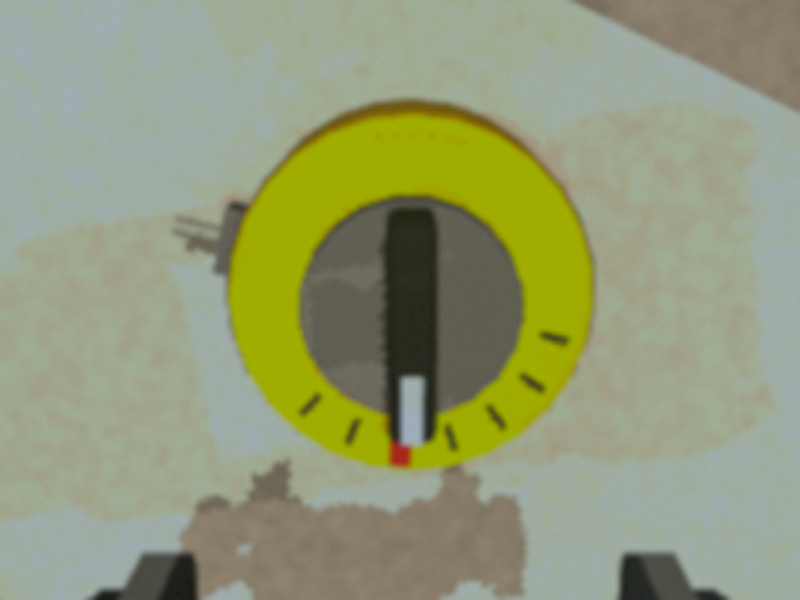

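The pointer's white line is near x=411 and the red mark's visible part near x=400. About 0.06 rad of clockwise turn remains, so I'll measure it exactly.

Run:
```python
from h import *
w=load("w2");im=w[0];hsv=cv2.cvtColor(im,cv2.COLOR_BGR2HSV)
def fit(m,roi):
    z=np.zeros_like(m);x0,x1,y0,y1=roi;z[y0:y1,x0:x1]=m[y0:y1,x0:x1];ys,xs=np.nonzero(z);return np.c_[xs,ys]
Y=fit(cv2.inRange(hsv,(24,150,90),(34,255,255)),(190,320,100,230))
c=np.array([atz(w,p,.06)[:2] for p in Y],np.float32);C,r=cv2.minEnclosingCircle(c);print("C",C,r)
rd=fit(cv2.inRange(hsv,(0,150,60),(12,255,255)),(230,270,200,230));m=np.mean([atz(w,p,.06)[:2] for p in rd],0);print(len(rd),m)
wh=fit(cv2.inRange(hsv,(0,0,120),(180,70,255)),(245,262,190,216));W=np.mean([atz(w,p,.099)[:2] for p in wh],0)
bk=fit(cv2.inRange(im,(0,0,0),(55,55,55)),(240,268,140,216));B=np.array([atz(w,p,.099)[:2] for p in bk]);
v=np.linalg.svd(B-B.mean(0))[2][0];v*=np.sign(v@(W-B.mean(0)));print(len(wh),W,len(bk),B.mean(0),np.arctan2(v[1],v[0]))
for C in (np.array(C),np.array([.5205,.4275])):
  g=lambda p:np.arctan2(*(p-C)[::-1]);print("mark",g(m),"white",g(W))
```

```text
C (0.5231385231018066, 0.4269774854183197) 0.057004526257514954
30 [0.54088072 0.37888949]
143 [0.53230294 0.4062957 ] 819 [0.51973504 0.43407673] -1.139664621796709
mark -1.21733797279146 white -1.1536825925288972
mark -1.1737927650935016 white -1.0628776833589393
```

```bash
echo '[[0,0,0.04,0],[0,0,0.04,0],[0,0,0.04,0],[0,0,0.038,0],[0,0,0,0]]' | python3 steer.py 0.04 30; echo '[[0,0,0,0],[0,0,0,0],[0,0,0,0],[0,0,0,0],[0,0,0,0]]' | python3 steer.py 0; echo '[[0,0,0,0.07],[0,0,0,0],[0,0,0,0],[0,0,0,0]]' | python3 steer.py; echo '[[0,0,0,0],[0,0,0,0],[0,0,0,0],[0,0,-0.02,0],[0,0,-0.04,0]]' | python3 steer.py 0.06;  echo '[[0,0,-0.04,0],[0,0,-0.04,0],[0,0,-0.02,0],[0,0,0,0],[0,0,0,0]]' | python3 steer.py
python3 - <<'E'
from h import *
a=grab("wrist","w3")
cv2.imwrite("pics/w3b.png",cv2.resize(a[0][80:260,130:370],(800,600),interpolation=cv2.INTER_CUBIC))
p,M=pose();print(p,M.round(4))
E
```

```text
clock: 4.93
position: [0.5164, 0.425, 0.0944]
ee_rot: [-0.003, 0.542, 0.84, -0.006]
contact_force: [0.4, -0.5, 0.4]
width: 0.0404
gripper_force: 0.0
clock: 5.35
position: [0.5219, 0.4284, 0.1046]
ee_rot: [0.001, 0.542, 0.84, 0.002]
contact_force: [5.4, 2.7, -6.9]
width: 0.013
gripper_force: 34.0
clock: 5.68
position: [0.5221, 0.4284, 0.1046]
ee_rot: [0.001, 0.572, 0.82, 0.002]
contact_force: [5.2, 2.3, -7.7]
width: 0.0134
gripper_force: 34.0
clock: 6.1
position: [0.5169, 0.4255, 0.1593]
ee_rot: [-0.002, 0.572, 0.821, -0.006]
contact_force: [-0.8, -0.0, -1.1]
width: 0.0599
gripper_force: 0.0
clock: 6.52
position: [0.5203, 0.4278, 0.2659]
ee_rot: [0.001, 0.571, 0.821, 0.002]
contact_force: [0.1, 0.1, -0.3]
width: 0.0597
gripper_force: 0.0
[0.51962665 0.4273366  0.26372745] [[-3.468e-01  9.379e-01 -1.000e-04]
 [ 9.379e-01  3.468e-01  1.000e-04]
 [ 1.000e-04 -1.000e-04 -1.000e+00]]
```

View pics/w3b.png

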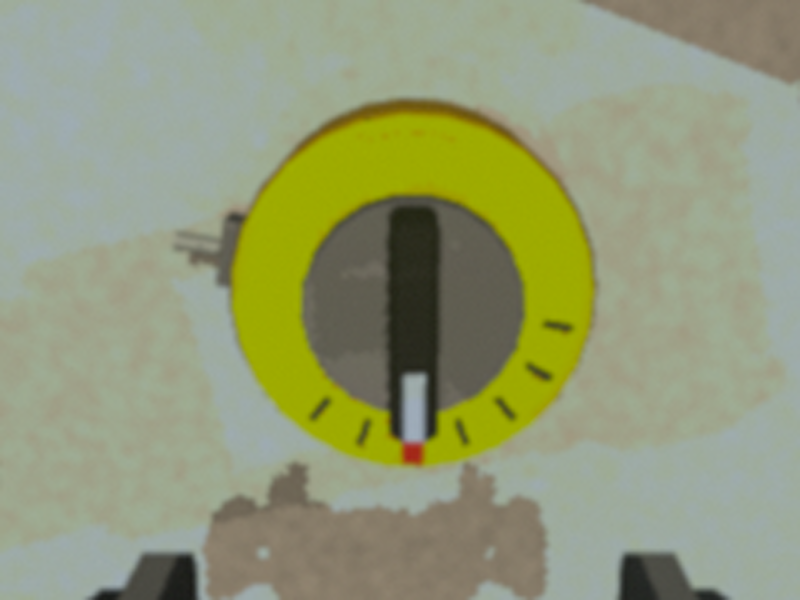

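The pointer is now on the red mark: white line at x=413, mark at x=412. The next move is over the carrier.

```bash
for i in 1 2 3; do echo '[[-0.0365,-0.0046,-0.0027,0],[-0.0365,-0.0046,-0.0027,0],[-0.0365,-0.0046,-0.0027,0],[-0.0365,-0.0046,-0.0027,0],[-0.0365,-0.0046,-0.0027,0]]' | python3 steer.py >/dev/null; done; for i in 1 2 3; do echo '[[0,0,0,0.123],[0,0,0,0.123],[0,0,0,0.123],[0,0,0,0.123],[0,0,0,0.123]]' | python3 steer.py >/dev/null; done; echo '[[0,0,0,0],[0,0,0,0],[0,0,0,0]]' | python3 steer.py
python3 - <<'E'
from h import *
a=grab("wrist","w4"); cv2.imwrite("pics/w4b.png",cv2.resize(a[0],(800,600),interpolation=cv2.INTER_CUBIC))
p,M=pose();print(p,M.round(4),manip.get_state()["qpos"])
E
```

```text
clock: 9.32
position: [0.6449, -0.1097, 0.3026]
ee_rot: [-0.0, 0.999, 0.041, -0.001]
contact_force: [0.1, 1.4, -0.1]
width: 0.06
gripper_force: 0.0
[ 0.64501759 -0.10974429  0.30287872] [[ 9.967e-01  8.180e-02 -1.700e-03]
 [ 8.180e-02 -9.967e-01  6.000e-04]
 [-1.600e-03 -7.000e-04 -1.000e+00]] [-2.74861042e-01  3.78568672e-01  1.23066090e+00  1.21181817e-04
  1.53413839e+00  1.21407884e+00]
```

View pics/w4b.png

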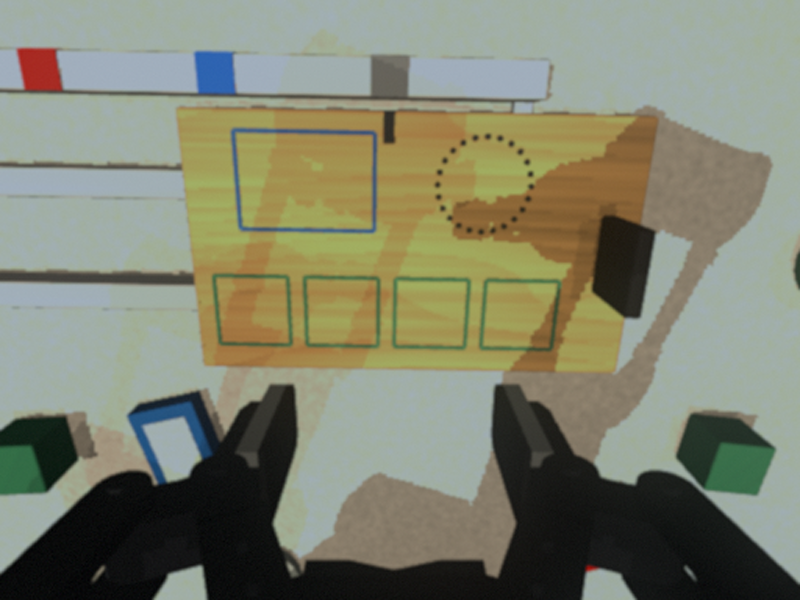

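The view shows the whole carrier: card rectangle corners (233,129),(376,132),(375,231),(241,229), round outline (485,184), four green squares, mark stripe (389,112) and fin at right (625,265).

Run:
```python
from h import *
w=load("w4");s=load("s0");t=load("t0")
f=lambda p:np.array(p)/1.5625-0.18
g=lambda p,z=.045:atz(w,f(p),z)
print("z check cupspot",tri((w,f((485,184))),(s,f((304,343)))),"card",tri((w,f((306,180))),(s,f((369,371)))),"c1",tri((w,f((254,311))),(s,f((417,334)))))
sq=[[(214,276),(289,275),(292,345),(219,346)],[(304,276),(379,277),(379,347),(306,346)],[(395,278),(469,279),(466,349),(393,348)],[(484,280),(559,281),(554,350),(481,349)]]
C=[np.mean([g(p) for p in q],0) for q in sq]
for c in C: print("spot",c.round(4))
d=C[0]-C[3];print("yaxis ang",np.arctan2(d[1],d[0]),np.linalg.norm(d))
print("cards",np.mean([g(p) for p in [(233,129),(376,132),(375,231),(241,229)]],0),"cup",g((485,184)),g((485,184),.045))
for n,p in dict(FL=(177,107),FR=(657,116),NR=(615,373),NL=(204,365),mark=(389,112)).items():print(n,g(p).round(4))
for n,p in dict(red=(40,70),blue=(215,73),grey=(391,76)).items():print(n,g(p,.03).round(4))
print("fin tri",tri((w,f((641,270))),(s,f((271,283)))),tri((w,f((641,270))),(t,f((508,258)))))
print("fin",g((655,231),.105),g((640,318),.105), g((600,215),.105))
```

```text
z check cupspot (array([ 0.6952826 , -0.17223447,  0.03995648]), np.float64(0.001548574287413845)) card (array([ 0.68714881, -0.04067294,  0.03443181]), np.float64(0.0006422526438820476)) c1 (array([ 0.58145453, -0.00292719,  0.04295127]), np.float64(0.002379784678394411))
spot [ 0.5842 -0.0044  0.045 ]
spot [ 0.5891 -0.074   0.045 ]
spot [ 0.5932 -0.1438  0.045 ]
spot [ 0.5977 -0.2138  0.045 ]
yaxis ang 1.635441186812333 0.20982377242235245
cards [ 0.68744363 -0.04312401  0.045     ] cup [ 0.69651781 -0.17262848  0.045     ] [ 0.69651781 -0.17262848  0.045     ]
FL [0.7309 0.0479 0.045 ]
FR [ 0.7525 -0.2859  0.045 ]
NR [ 0.5548 -0.2999  0.045 ]
NL [0.5342 0.0361 0.045 ]
mark [ 0.7397 -0.0992  0.045 ]
red [0.7478 0.1493 0.03  ]
blue [0.756  0.0259 0.03  ]
grey [ 0.7643 -0.0985  0.03  ]
fin tri (array([ 0.65806889, -0.25967275,  0.11860283]), np.float64(0.002536951647606456)) (array([ 0.65355567, -0.26980243,  0.10142627]), np.float64(0.0019350248848699705))
fin [ 0.68124301 -0.27232455  0.105     ] [ 0.62312631 -0.27653522  0.105     ] [ 0.68829407 -0.23575507  0.105     ]
```

```bash
echo '[[-0.003,0.038,0,0.017],[0,0.04,0,0],[0,0.04,0,0],[0,0.04,0,0],[0,0,0,0]]' | python3 steer.py 0.05; echo '[[0,0,0.04,0],[0,0,0.04,0],[0,0,0.04,0],[0,0,0.04,0],[0,0,0.03,0]]' | python3 steer.py; echo '[[0,0,0.026,0],[0,0,0,0],[0,0,0,0]]' | python3 steer.py; echo '[[0,0,0,0],[0,0,0,0],[0,0,0,0],[0,0,0,0],[0,0,0,0]]' | python3 steer.py 0 50;  echo '[[0,0,0,0],[0,0,0,0]]' | python3 steer.py; for i in 1 2; do echo '[[0,-0.012,0,0],[0,-0.012,0,0],[0,-0.012,0,0],[0,-0.012,0,0],[0,-0.012,0,0]]' | python3 steer.py; done; echo '[[0,0,0,0],[0,0,0,0],[0,0,0,0],[0,0,0,0]]' | python3 steer.py
```

```text
clock: 9.78
position: [0.6525, -0.276, 0.3022]
ee_rot: [0.003, 1.0, 0.029, -0.001]
contact_force: [-0.2, 0.0, -0.3]
width: 0.0496
gripper_force: 0.0
clock: 10.2
position: [0.6512, -0.2667, 0.11]
ee_rot: [-0.001, 0.999, 0.032, -0.002]
contact_force: [0.1, 0.2, -0.1]
width: 0.0503
gripper_force: 0.0
clock: 10.45
position: [0.652, -0.2671, 0.0863]
ee_rot: [-0.001, 0.999, 0.032, -0.002]
contact_force: [0.2, 0.3, 0.3]
width: 0.0498
gripper_force: 0.0
clock: 10.87
position: [0.6543, -0.2684, 0.0905]
ee_rot: [0.001, 1.0, 0.032, 0.002]
contact_force: [-0.7, 0.3, 6.1]
width: 0.0113
gripper_force: 50.1
clock: 11.03
position: [0.6542, -0.2684, 0.0905]
ee_rot: [0.001, 1.0, 0.031, 0.002]
contact_force: [0.4, -0.5, 6.9]
width: 0.0113
gripper_force: 50.2
clock: 11.45
position: [0.6507, -0.2125, 0.0905]
ee_rot: [0.004, 0.999, 0.031, 0.002]
contact_force: [-0.7, -10.0, 3.2]
width: 0.0115
gripper_force: 50.1
clock: 11.87
position: [0.6467, -0.15, 0.0905]
ee_rot: [0.003, 0.999, 0.032, 0.002]
contact_force: [-0.9, -7.0, 5.7]
width: 0.0114
gripper_force: 50.4
clock: 12.2
position: [0.6465, -0.1481, 0.0905]
ee_rot: [0.001, 0.999, 0.032, 0.002]
contact_force: [-1.0, -0.4, 7.8]
width: 0.0114
gripper_force: 51.1
```

```bash
echo '[[0,0,0,0],[0,0,0,0],[0,0,0,0],[0,0,-0.02,0],[0,0,-0.04,0]]' | python3 steer.py 0.085;  echo '[[0,0,-0.04,0],[0,0,-0.04,0],[0,0,-0.04,0],[0,0,-0.04,0],[0,-0.04,0,0]]' | python3 steer.py; echo '[[0,-0.04,0,0],[0,-0.04,0,0],[0,-0.04,0,0],[0,0,0,0],[0,0,0,0]]' | python3 steer.py
python3 - <<'E'
from h import *
a=grab("wrist","w5"); cv2.imwrite("pics/w5b.png",cv2.resize(a[0],(800,600),interpolation=cv2.INTER_CUBIC));grab("top","t5");grab("scene","s5")
p,M=pose();print(p,M.round(4),manip.get_state()["qpos"])
E
```

```text
clock: 12.62
position: [0.6417, -0.1468, 0.1425]
ee_rot: [-0.002, 0.999, 0.031, -0.006]
contact_force: [-0.4, 0.9, 0.0]
width: 0.0711
gripper_force: 0.0
clock: 13.03
position: [0.647, -0.1152, 0.3168]
ee_rot: [0.005, 1.0, 0.028, 0.008]
contact_force: [1.5, 0.8, 0.9]
width: 0.0851
gripper_force: 0.0
clock: 13.45
position: [0.6349, 0.014, 0.3077]
ee_rot: [-0.0, 0.999, 0.033, -0.0]
contact_force: [0.1, -0.7, 0.0]
width: 0.0852
gripper_force: 0.0
[0.63543996 0.01069663 0.30748657] [[ 9.981e-01  6.190e-02 -4.000e-04]
 [ 6.190e-02 -9.981e-01 -7.000e-04]
 [-4.000e-04  6.000e-04 -1.000e+00]] [-9.22048373e-02  3.46534949e-01  1.26878098e+00 -7.04778174e-04
  1.52659978e+00  1.41663468e+00]
```

View pics/w5b.png

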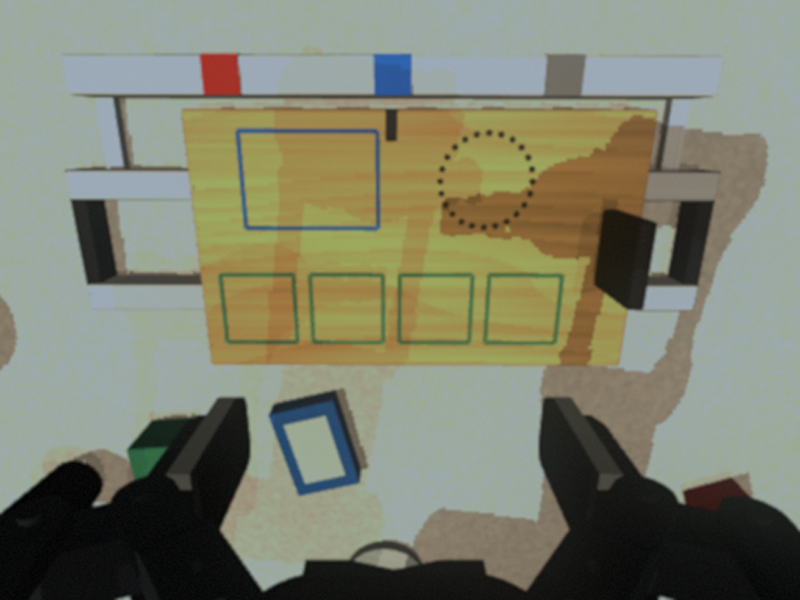

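```bash
echo '[[-0.031,-0.0247,-0.003,0],[-0.031,-0.0247,-0.003,0],[-0.031,-0.0247,-0.003,0],[-0.031,-0.0247,-0.003,0],[-0.031,-0.0247,-0.003,0]]' | python3 steer.py >/dev/null; echo '[[-0.031,-0.0247,-0.003,0],[-0.031,-0.0247,-0.003,0],[0,0,0,0],[0,0,0,0],[0,0,0,0]]' | python3 steer.py
python3 - <<'E'
from h import *
a=grab("wrist","w6"); cv2.imwrite("pics/w6b.png",cv2.resize(a[0],(800,600),interpolation=cv2.INTER_CUBIC))
p,M=pose();print(p,M.round(4))
w=load("w5");f=lambda p:np.array(p)/1.5625-0.18
g=lambda p,z=.045:atz(w,f(p),z)
sq=[[(219,274),(294,274),(298,342),(226,343)],[(309,275),(383,274),(384,342),(312,343)],[(399,275),(473,274),(472,342),(399,343)],[(488,274),(563,274),(557,342),(485,343)]]
C=[np.mean([g(p) for p in q],0) for q in sq]
for c in C: print("spot",c.round(4))
d=C[0]-C[3];print("yaxis ang",np.arctan2(d[1],d[0]),np.linalg.norm(d))
print("cards",np.mean([g(p) for p in [(237,130),(379,130),(379,229),(246,229)]],0),"cup",g((487,179)),"mark",g((391,110)), "blue",g((392,74),.035),"red",g((221,74),.035),"fin",g((655,224),.105),g((641,309),.105))
E
```

```text
clock: 14.43
position: [0.4089, 0.1697, 0.329]
ee_rot: [0.0, 1.0, 0.031, 0.001]
contact_force: [0.1, -0.4, -0.2]
width: 0.0849
gripper_force: 0.0
[0.40921744 0.16960205 0.32877764] [[ 9.981e-01  6.090e-02  9.000e-04]
 [ 6.090e-02 -9.981e-01 -5.000e-04]
 [ 8.000e-04  6.000e-04 -1.000e+00]]
spot [0.5768 0.1167 0.045 ]
spot [0.5813 0.0469 0.045 ]
spot [ 0.586  -0.0236  0.045 ]
spot [ 0.5908 -0.0932  0.045 ]
yaxis ang 1.637324745687783 0.21033372968949435
cards [0.67929271 0.07761483 0.045     ] cup [ 0.68934015 -0.0519224   0.045     ] mark [0.73203453 0.02153921 0.045     ] blue [0.75637803 0.02246172 0.035     ] red [0.74831272 0.14350725 0.035     ] fin [ 0.6727855  -0.15112607  0.105     ] [ 0.61564571 -0.15470996  0.105     ]
```

View pics/w6b.png

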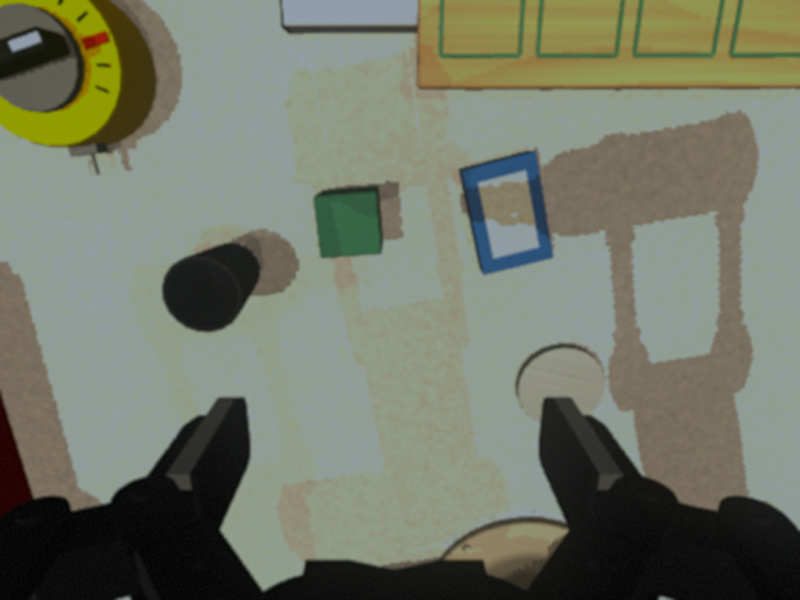

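The view shows the card box with corners (460,170),(537,151),(552,257),(485,272), the cube top face at (316,196)–(383,253), and the cup with its rim centred near (207,287).

```bash
cat > m.py <<'E'
from h import *
f=lambda p:np.array(p)/1.5625-0.18
def quad(c,ps,z):
    P=np.array([atz(c,f(p),z) for p in ps]);e=[P[(i+1)%4]-P[i] for i in range(4)]
    print("ctr",P.mean(0).round(4),"len",[round(np.linalg.norm(v),4) for v in e],"ang",[round(np.arctan2(v[1],v[0]),3) for v in e])
E
python3 - <<'E'
from m import *
w=load("w6");s=load("s5");w1=load("w1");w5=load("w5")
quad(w,[(460,170),(537,151),(552,257),(485,272)],.022)
quad(w,[(316,196),(379,188),(383,253),(320,257)],.05)
hsv=cv2.cvtColor(w[0],cv2.COLOR_BGR2HSV)
print("cup rim",atz(w,f((206,288)),.08),"base far",atz(w,f((240,262)),0.0))
for n,a,b in (("cards c",(508.5,212.5),(487,302)),("cube c",(349.5,223),(556,308)),("rim",(206,288),(628,305))):print(n,tri((w,f(a)),(s,f(b))))
print("rim w1",tri((w,f((206,288))),(w1,f((91,115)))))
# rim circle
import itertools
k=[(163,283),(250,285),(206,331)];P=[atz(w,f(p),.08) for p in k];print(P)
E
```

```text
ctr [0.433  0.0737 0.022 ] len [np.float64(0.0633), np.float64(0.0899), np.float64(0.0585), np.float64(0.0895)] ang [np.float64(-1.272), np.float64(-2.849), np.float64(1.862), np.float64(0.347)]
ctr [0.4212 0.2044 0.05  ] len [np.float64(0.0492), np.float64(0.0512), np.float64(0.0508), np.float64(0.0483)] ang [np.float64(-1.386), np.float64(-3.027), np.float64(1.697), np.float64(0.08)]
cup rim [0.37118117 0.30895947 0.08      ] base far [0.37219725 0.30618923 0.        ]
cards c (array([0.43568593, 0.0762079 , 0.03224865]), np.float64(0.00020602243253872116))
cube c (array([0.42687996, 0.20202268, 0.0779344 ]), np.float64(0.0002436106744554489))
rim (array([0.37197548, 0.30989744, 0.09053665]), np.float64(0.00492713824570675))
rim w1 (array([0.36606503, 0.31151928, 0.07336287]), np.float64(0.002856080165049125))
[array([0.37315105, 0.34116346, 0.08      ]), array([0.37559823, 0.27561904, 0.08      ]), array([0.33606006, 0.310821  , 0.08      ])]
```

```bash
echo '[[0,0,0,-0.123],[0,0,0,-0.122],[-0.002,0.033,0,0],[-0.002,0.033,0,0],[-0.002,0.033,0,0]]' | python3 steer.py 0.085 35; echo '[[0,0,0.04,0],[0,0,0.04,0],[0,0,0.04,0],[0,0,0.04,0],[0,0,0.04,0]]' | python3 steer.py; echo '[[0,0,0.03,0],[0,0,0.01,0],[0,0,0,0],[0,0,0,0]]' | python3 steer.py
python3 -c "
from h import *
to(.433,.0737,.026,-1.265);print(pose())"
```

```text
clock: 14.9
position: [0.4336, 0.0723, 0.3283]
ee_rot: [0.0, 0.988, 0.153, -0.0]
contact_force: [-0.0, -0.7, -0.7]
width: 0.0851
gripper_force: 0.0
clock: 15.32
position: [0.4334, 0.0727, 0.1268]
ee_rot: [0.0, 0.988, 0.152, 0.0]
contact_force: [0.8, -0.2, -0.7]
width: 0.0852
gripper_force: 0.0
clock: 15.65
position: [0.4331, 0.0734, 0.088]
ee_rot: [-0.0, 0.988, 0.152, -0.001]
contact_force: [0.5, -0.1, 0.3]
width: 0.0852
gripper_force: 0.0
tool d [ 0.0002 -0.0003  0.062 ] turn -0.0 (frames after turn differ)
(array([0.43305058, 0.07335905, 0.08801345]), array([[ 9.53620095e-01,  3.01008040e-01, -1.69528539e-03],
       [ 3.01008199e-01, -9.53621537e-01, -1.66285740e-04],
       [-1.66671401e-03, -3.51721380e-04, -9.99998549e-01]]))
```

```bash
echo '[[0,0,0.03,0],[0,0,0.022,0],[0,0,0.01,0],[0,0,0,0],[0,0,0,0]]' | python3 steer.py;  echo '[[0,0,0,0],[0,0,0,0],[0,0,0,0],[0,0,0,0],[0,0,0,0]]' | python3 steer.py 0.03 35; echo '[[0,0,-0.03,0],[0,0,-0.04,0],[0,0,-0.04,0],[0,0,-0.04,0],[0,0,0,0]]' | python3 steer.py
python3 - <<'E'
from m import *
to(.6793,.0776,.2,.0656);a=grab("wrist","w7");cv2.imwrite("pics/w7b.png",cv2.resize(a[0],(640,480)))
E
```

```text
clock: 16.07
position: [0.4337, 0.0741, 0.0275]
ee_rot: [0.0, 0.988, 0.153, 0.001]
contact_force: [-0.4, 0.3, 0.1]
width: 0.0849
gripper_force: 0.0
clock: 16.48
position: [0.4337, 0.0744, 0.0284]
ee_rot: [0.0, 0.988, 0.153, 0.002]
contact_force: [-0.2, -1.3, 6.6]
width: 0.0608
gripper_force: 37.9
clock: 16.9
position: [0.4373, 0.0747, 0.1848]
ee_rot: [0.001, 0.988, 0.153, 0.009]
contact_force: [1.4, -0.2, -1.0]
width: 0.0611
gripper_force: 40.4
tool d [ 0.2317  0.0706 -0.0111] turn -1.328 (frames after turn differ)
```

View pics/w7b.png

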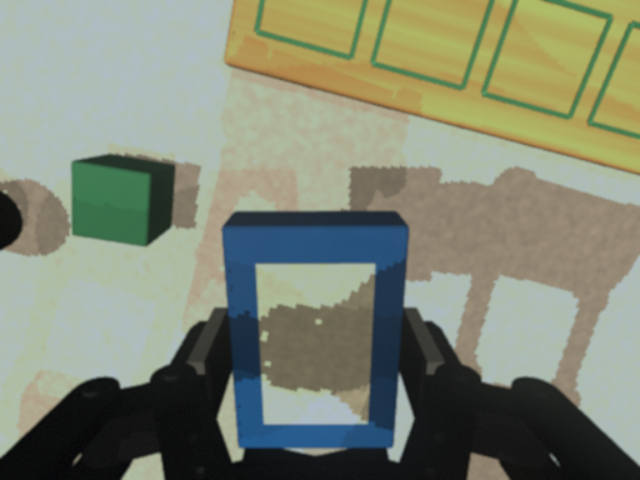

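The card box is held squarely, with its top face at about (224,232),(409,232),(393,447),(239,447). I'll work out the offset in the hand.

Run:
```python
from m import *
w=load("w7");p,M=pose();s=1.25
P=np.array([atz(w,f(np.array(q)*s),p[2]-.006) for q in [(224,232),(409,232),(393,447),(239,447)]])
print(p,((P-p)@M).round(4),((P.mean(0)-p)@M).round(4))
```

```text
[0.43544085 0.07461199 0.181549  ] [[ 0.043  -0.0287  0.0064]
 [ 0.0429  0.0331  0.0066]
 [-0.0464  0.0328  0.0056]
 [-0.0461 -0.0287  0.0054]] [-0.0017  0.0021  0.006 ]
```

```bash
echo '[[0.0334,0.0098,0,0],[0.0334,0.0098,0,0],[0.0334,0.0098,0,0],[0.0334,0.0098,0,0],[0.0334,0.0098,0,0]]' | python3 steer.py >/dev/null; echo '[[0.0334,0.0098,0,0],[0.0334,0.0098,0,0],[0,0,0,-0.12],[0,0,0,-0.12],[0,0,0,-0.12]]' | python3 steer.py >/dev/null;  echo '[[0,0,0,-0.12],[0,0,0,-0.12],[0,0,0,-0.12],[0,0,0,-0.12],[0,0,0,-0.12]]' | python3 steer.py >/dev/null; echo '[[0,0,0,-0.12],[0,0,0,-0.12],[0,0,0,-0.12],[0,0,0,-0.008],[0,0,0,0]]' | python3 steer.py; echo '[[0,0,0.03,0],[0,0,0.03,0],[0,0,0,0],[0,0,0,0]]' | python3 steer.py
python3 -c "
from h import *
to(.6792,.0793,.074,.0656);print(pose())"
```

```text
clock: 18.62
position: [0.675, 0.0799, 0.1754]
ee_rot: [-0.001, 0.685, 0.729, -0.001]
contact_force: [-0.5, -0.7, -0.7]
width: 0.0611
gripper_force: 40.3
clock: 18.95
position: [0.6741, 0.0799, 0.1147]
ee_rot: [-0.002, 0.684, 0.729, -0.002]
contact_force: [0.7, -0.2, -1.5]
width: 0.061
gripper_force: 40.3
tool d [-0.001   0.0053  0.0406] turn -0.002 (frames after turn differ)
(array([0.67408139, 0.07991797, 0.11466724]), array([[-6.33126280e-02,  9.97978270e-01, -5.55727366e-03],
       [ 9.97993695e-01,  6.33133687e-02, -4.27134310e-05],
       [ 3.09222640e-04, -5.54882837e-03, -9.99984557e-01]]))
```

```bash
echo '[[-0.001,0.0045,0.01,0],[0,0,0.02,0],[0,0,0,0],[0,0,0,0]]' | python3 steer.py
python3 -c "
from h import *
to(.6792,.0793,.074,.0656)"
```

```text
clock: 19.28
position: [0.6805, 0.0792, 0.087]
ee_rot: [-0.0, 0.684, 0.73, -0.0]
contact_force: [0.1, 0.1, -0.9]
width: 0.0611
gripper_force: 40.3
tool d [ 0.0002 -0.0013  0.013 ] turn -0.001 (frames after turn differ)
```

```bash
echo '[[0,-0.001,0.008,0],[0,0,0.005,0],[0,0,0,0],[0,0,0,0]]' | python3 steer.py; echo '[[0,0,0,0],[0,0,0,0],[0,0,0,0],[0,0,0,0],[0,0,-0.01,0]]' | python3 steer.py 0.085;echo '[[0,0,-0.04,0],[0,0,-0.04,0],[0,0,-0.04,0],[0,0,-0.04,0],[0,0,-0.03,0]]' | python3 steer.py
python3 -c "
from h import *
p,M=pose();print(p,M.round(3));to(.372,.31,.31,None)"
```

```text
clock: 19.62
position: [0.6794, 0.0792, 0.0741]
ee_rot: [0.0, 0.684, 0.73, 0.0]
contact_force: [-0.4, -0.3, -1.8]
width: 0.061
gripper_force: 40.3
clock: 20.03
position: [0.678, 0.0791, 0.0823]
ee_rot: [-0.001, 0.684, 0.73, -0.001]
contact_force: [-1.3, -0.7, -0.8]
width: 0.0847
gripper_force: 0.0
clock: 20.45
position: [0.68, 0.0792, 0.2791]
ee_rot: [0.002, 0.684, 0.73, 0.002]
contact_force: [1.3, -0.2, 0.2]
width: 0.0851
gripper_force: 0.0
[0.67995328 0.07921743 0.2790507 ] [[-0.065  0.998  0.005]
 [ 0.998  0.065  0.   ]
 [-0.     0.005 -1.   ]]
tool d [ 0.2503 -0.2921 -0.0326] turn 0 (frames after turn differ)
```

```bash
for i in 1 2; do echo '[[0.025,-0.0292,-0.003,0],[0.025,-0.0292,-0.003,0],[0.025,-0.0292,-0.003,0],[0.025,-0.0292,-0.003,0],[0.025,-0.0292,-0.003,0]]' | python3 steer.py >/dev/null; done; echo '[[0,0,0,0],[0,0,0,0],[0,0,0,0]]' | python3 steer.py
python3 - <<'E'
from m import *
a=grab("wrist","w8");cv2.imwrite("pics/w8b.png",cv2.resize(a[0],(640,480)));t=grab("top","t8")
p,M=pose();print(p,M.round(3))
hsv=cv2.cvtColor(a[0],cv2.COLOR_BGR2HSV)
def comp(im,m,X,z):
    n,l,st,c=cv2.connectedComponentsWithStats(m);q=proj(im,X)[0]
    for i in range(1,n):
        if st[i,4]>60: print(st[i].tolist(),c[i].round(1),atz(im,c[i],z).round(4))
comp(a,cv2.inRange(a[0],(0,0,0),(50,50,50)),[.37,.31,.08],.08)
for n in ("t5","t8"):
    T=load(n);g=cv2.inRange(cv2.cvtColor(T[0],cv2.COLOR_BGR2HSV),(50,90,20),(85,255,255));print(n);comp(T,g,[.4,.2,.05],.05)
E
```

```text
clock: 21.53
position: [0.372, 0.3096, 0.3046]
ee_rot: [0.001, 0.683, 0.73, 0.001]
contact_force: [0.2, 0.5, 0.2]
width: 0.085
gripper_force: 0.0
[0.37273222 0.30907445 0.30400729] [[-0.064  0.998  0.001]
 [ 0.998  0.064 -0.   ]
 [-0.     0.001 -1.   ]]
[399, 20, 30, 72, 1523] [413.5  53. ] [0.5236 0.4296 0.08  ]
[219, 129, 53, 57, 2309] [245.2 157.6] [0.3654 0.3151 0.08  ]
[387, 194, 91, 14, 853] [432.1 198.9] [0.5779 0.2816 0.08  ]
[0, 255, 512, 129, 27920] [256.1 344.9] [0.3946 0.0652 0.08  ]
[158, 316, 34, 8, 79] [175.9 318.7] [0.2894 0.1002 0.08  ]
t5
[372, 158, 16, 20, 93] [376.8 169.6] [ 0.6417 -0.4632  0.05  ]
[360, 211, 14, 12, 153] [366.6 216.1] [ 0.4744 -0.4216  0.05  ]
[185, 226, 15, 13, 142] [192.  232.1] [0.4208 0.2014 0.05  ]
[0, 261, 78, 82, 3184] [ 38.9 301.9] [0.1801 0.7356 0.05  ]
t8
[372, 158, 16, 20, 93] [376.7 169.5] [ 0.6418 -0.4629  0.05  ]
[360, 211, 14, 12, 154] [366.6 216.1] [ 0.4744 -0.4214  0.05  ]
[185, 226, 15, 13, 142] [192.  232.1] [0.4208 0.2012 0.05  ]
[0, 261, 78, 82, 3183] [ 38.6 302.4] [0.1785 0.7365 0.05  ]
[231, 349, 28, 35, 217] [240.6 364. ] [-0.0344  0.029   0.05  ]
[255, 353, 12, 26, 99] [261.2 365.4] [-0.0395 -0.0422  0.05  ]
```

View pics/w8b.png

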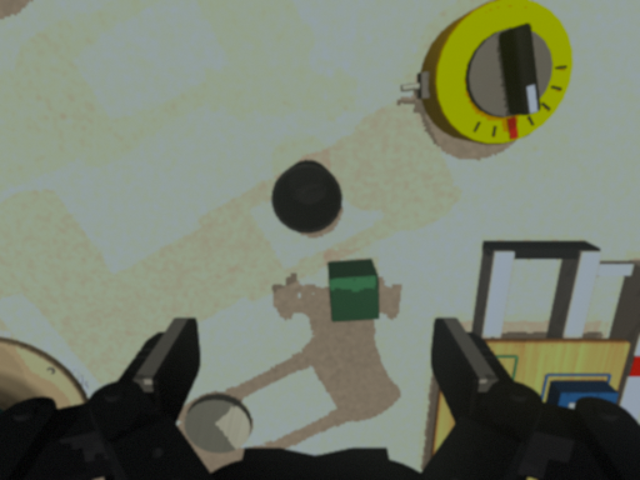

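The cup is seen almost from above, centred at about (306,197) in the 640-wide picture, or (0.366, 0.313). The other cube is at (354,290), and the cards sit on the carrier at lower right.

```bash
echo '[[0.0043,-0.0054,0.03,0],[0,0,0.04,0],[0,0,0.04,0],[0,0,0.04,0],[0,0,0.03,0]]' | python3 steer.py 0.085 30; echo '[[0,0,0.03,0],[0,0,0.02,0],[0,0,0.015,0],[0,0,0.006,0],[0,0,0,0]]' | python3 steer.py; echo '[[0,0,0,0],[0,0,0,0],[0,0,0,0],[0,0,0,0],[0,0,0,0]]' | python3 steer.py 0.03; echo '[[0,0,-0.03,0],[0,0,-0.04,0],[0,0,-0.04,0],[0,0,-0.04,0],[0,0,0,0]]' | python3 steer.py; echo '[[0,0,0,0],[0,0,0,0]]' | python3 steer.py
python3 - <<'E'
from m import *
a=grab("wrist","w9");cv2.imwrite("pics/w9b.png",cv2.resize(a[0],(640,480)))
p,M=pose();print(p,M.round(3));to(.6893,-.0519,p[2],.0656)
E
```

```text
clock: 22.05
position: [0.3661, 0.3119, 0.1209]
ee_rot: [-0.0, 0.685, 0.729, -0.001]
contact_force: [-0.1, -0.2, 0.0]
width: 0.0852
gripper_force: 0.0
clock: 22.47
position: [0.3663, 0.3124, 0.0513]
ee_rot: [-0.0, 0.684, 0.729, -0.002]
contact_force: [1.2, -0.6, -0.8]
width: 0.0852
gripper_force: 0.0
clock: 22.88
position: [0.3669, 0.3141, 0.0541]
ee_rot: [0.0, 0.684, 0.73, 0.001]
contact_force: [-0.8, -0.9, 5.8]
width: 0.06
gripper_force: 31.5
clock: 23.3
position: [0.3701, 0.3163, 0.2108]
ee_rot: [0.002, 0.684, 0.73, 0.008]
contact_force: [1.4, 0.6, -0.4]
width: 0.0601
gripper_force: 33.1
clock: 23.47
position: [0.3654, 0.3133, 0.2024]
ee_rot: [-0.0, 0.684, 0.73, -0.0]
contact_force: [-1.0, -0.1, -1.7]
width: 0.0603
gripper_force: 33.1
[0.36490161 0.31294374 0.20144879] [[-0.065  0.998 -0.002]
 [ 0.998  0.065 -0.002]
 [-0.001 -0.003 -1.   ]]
tool d [-3.852e-01  3.000e-01 -3.000e-04] turn -0.0 (frames after turn differ)
```

View pics/w9b.png

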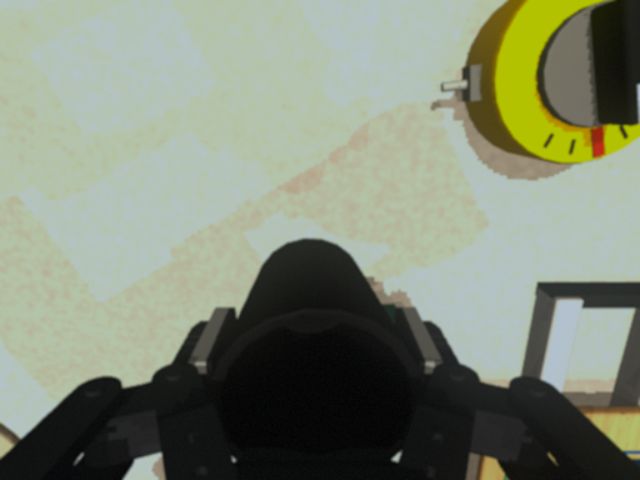

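```bash
for i in 1 2 3; do echo '[[-0.02556,0.02,0,0],[-0.02556,0.02,0,0],[-0.02556,0.02,0,0],[-0.02556,0.02,0,0],[-0.02556,0.02,0,0]]' | python3 steer.py >/dev/null; done; echo '[[0,0,0.03,0],[0,0,0.02,0],[0,0,0,0],[0,0,0,0],[0,0,0,0]]' | python3 steer.py
python3 -c "
from h import *
to(.689,-.050,.0998,.0656)"
```

```text
clock: 25.18
position: [0.6903, -0.0492, 0.1524]
ee_rot: [-0.0, 0.684, 0.73, -0.0]
contact_force: [-0.5, 0.0, -0.5]
width: 0.0601
gripper_force: 33.1
tool d [-0.0007 -0.0013  0.0526] turn -0.0 (frames after turn differ)
```

```bash
echo '[[-0.0007,-0.001,0.02,0],[0,0,0.02,0],[0,0,0.008,0],[0,0,0.0045,0],[0,0,0,0]]' | python3 steer.py;echo '[[0,0,0,0],[0,0,0,0]]' | python3 steer.py; echo '[[0,0,0,0],[0,0,0,0],[0,0,0,0],[0,0,0,0],[0,0,-0.01,0]]' | python3 steer.py 0.085;echo '[[0,0,-0.04,0],[0,0,-0.04,0],[0,0,-0.04,0],[0,0,-0.04,0],[0,0,-0.02,0]]' | python3 steer.py
python3 - <<'E'
from m import *
p,M=pose();print(p,M.round(3))
T=grab("top","t10");g=cv2.inRange(cv2.cvtColor(T[0],cv2.COLOR_BGR2HSV),(50,90,20),(85,255,255));n,l,st,c=cv2.connectedComponentsWithStats(g)
for i in range(1,n):
    if st[i,4]>60: print(st[i].tolist(),atz(T,c[i],.05).round(4))
to(.421,.203,.25,-1.385)
E
```

```text
clock: 25.6
position: [0.6894, -0.0499, 0.1004]
ee_rot: [-0.0, 0.684, 0.73, -0.0]
contact_force: [0.3, -0.9, -1.1]
width: 0.0603
gripper_force: 33.1
clock: 25.77
position: [0.6904, -0.0503, 0.1019]
ee_rot: [0.001, 0.684, 0.73, 0.001]
contact_force: [-0.4, 0.5, -1.0]
width: 0.0601
gripper_force: 33.1
clock: 26.18
position: [0.6881, -0.0501, 0.1087]
ee_rot: [-0.002, 0.684, 0.73, -0.001]
contact_force: [-0.7, -0.6, -0.5]
width: 0.085
gripper_force: 0.0
clock: 26.6
position: [0.6909, -0.0504, 0.2976]
ee_rot: [0.004, 0.684, 0.73, 0.003]
contact_force: [0.1, -0.7, 0.0]
width: 0.0851
gripper_force: 0.0
[ 0.69085115 -0.0504346   0.29759232] [[-0.065  0.998  0.01 ]
 [ 0.998  0.065 -0.002]
 [-0.002  0.009 -1.   ]]
[372, 158, 16, 20, 94] [ 0.6417 -0.4627  0.05  ]
[360, 211, 14, 12, 149] [ 0.474  -0.4216  0.05  ]
[185, 226, 14, 13, 140] [0.4212 0.2012 0.05  ]
[0, 261, 78, 82, 3192] [0.1797 0.7355 0.05  ]
tool d [ 0.2709 -0.2547  0.0459] turn 1.45 (frames after turn differ)
```

```bash
echo '[[0.0301,-0.0283,0,0],[0.0301,-0.0283,0,0],[0.0301,-0.0283,0,0],[0.0301,-0.0283,0,0],[0.0301,-0.0283,0,0]]' | python3 steer.py 0.085 35 >/dev/null; echo '[[0.0301,-0.0283,0,0],[0.0301,-0.0283,0,0],[0.0301,-0.0283,0,0],[0.0301,-0.0283,0,0],[0,0,0,-0.065]]' | python3 steer.py>/dev/null; echo '[[0,0,0.04,0],[0,0,0.04,0],[0,0,0.04,0],[0,0,0.04,0],[0,0,0,0]]' | python3 steer.py ; echo '[[0,0,0,0],[0,0,0,0]]' | python3 steer.py
python3 - <<'E'
from m import *
to(.421,.2035,.028,.13);a=grab("wrist","w11");p,M=pose();print(p)
h=cv2.cvtColor(a[0],cv2.COLOR_BGR2HSV);g=cv2.inRange(h,(50,80,15),(85,255,255));c=max(cv2.findContours(g,0,2)[0],key=cv2.contourArea)
print(cv2.boundingRect(c)); ap=cv2.approxPolyDP(c,3,True)[:,0]
for q in ap: print(q,((atz(a,q,.05)-p)@M).round(4)[:2],((atz(a,q,0)-p)@M).round(4)[:2],a[0][min(q[1]+2,383),q[0]])
E
```

```text
clock: 27.9
position: [0.412, 0.2018, 0.1246]
ee_rot: [-0.004, 0.66, 0.752, -0.006]
contact_force: [-2.6, 0.1, -1.0]
width: 0.0854
gripper_force: 0.0
clock: 28.07
position: [0.4193, 0.204, 0.1323]
ee_rot: [0.001, 0.66, 0.752, 0.001]
contact_force: [0.8, 0.1, 0.3]
width: 0.0849
gripper_force: 0.0
tool d [-0.0008  0.0013  0.1043] turn -0.0 (frames after turn differ)
[0.41985285 0.20421637 0.13287353]
(215, 158, 75, 83)
[282 160] [0.0344 0.0188] [0.0233 0.0234] [36 51 33]
[280 165] [0.0311 0.0176] [0.0193 0.0219] [34 48 32]
[275 159] [0.035  0.0143] [0.0241 0.0178] [36 50 35]
[277 166] [0.0305 0.0157] [0.0185 0.0196] [36 50 32]
[268 158] [0.0357 0.0099] [0.0249 0.0123] [36 50 33]
[243 162] [ 0.0331 -0.006 ] [ 0.0217 -0.0075] [37 51 34]
[240 159] [ 0.035  -0.0079] [ 0.0242 -0.0098] [38 52 35]
[238 163] [ 0.0324 -0.0092] [ 0.0209 -0.0114] [34 49 32]
[238 159] [ 0.035  -0.0091] [ 0.0242 -0.0114] [36 50 35]
[232 163] [ 0.0325 -0.013 ] [ 0.0209 -0.0162] [39 53 38]
[229 159] [ 0.035  -0.0148] [ 0.0242 -0.0185] [37 50 36]
[228 165] [ 0.0312 -0.0156] [ 0.0193 -0.0194] [35 50 33]
[218 169] [ 0.0285 -0.022 ] [ 0.0161 -0.0275] [39 57 36]
[218 239] [-0.0209 -0.0236] [-0.0456 -0.0295] [104 126 119]
[287 238] [-0.0202  0.0238] [-0.0447  0.0296] [ 96 116 104]
[289 174] [0.0252 0.0235] [0.0119 0.0293] [54 75 51]
```

```bash
echo '[[0.0015,0,0.04,0],[0,0,0.04,0],[0,0,0.016,0],[0,0,0.008,0],[0,0,0,0]]' | python3 steer.py;  echo '[[0,0,0,0],[0,0,0,0],[0,0,0,0],[0,0,0,0],[0,0,0,0]]' | python3 steer.py 0.02; echo '[[0,0,-0.03,0],[0,0,-0.04,0],[0,0,-0.04,0],[0,0,-0.04,0],[0,0,0,0]]' | python3 steer.py; echo '[[0,0,0,0],[0,0,0,0],[0,0,0,0]]' | python3 steer.py
python3 - <<'E'
from m import *
a=grab("wrist","w12");p,M=pose();print(p)
h=cv2.cvtColor(a[0],cv2.COLOR_BGR2HSV);g=cv2.inRange(h,(50,80,15),(85,255,255));c=max(cv2.findContours(g,0,2)[0],key=cv2.contourArea)
print(cv2.boundingRect(c)); col=c[:,0]
for q in cv2.approxPolyDP(c,3,True)[:,0]: print(q,[((atz(a,q,p[2]-dz)-p)@M).round(4)[:2] for dz in (-.022,.028)])
cv2.imwrite("pics/w12b.png",a[0])
to(.5768,.1167,.2,.0656)
E
```

```text
clock: 28.53
position: [0.4185, 0.2053, 0.0267]
ee_rot: [0.0, 0.66, 0.752, 0.0]
contact_force: [0.7, 0.6, 0.5]
width: 0.0853
gripper_force: 0.0
clock: 28.95
position: [0.4191, 0.2056, 0.0282]
ee_rot: [0.001, 0.66, 0.752, 0.002]
contact_force: [-0.2, 0.2, 7.9]
width: 0.0494
gripper_force: 36.4
clock: 29.37
position: [0.4222, 0.2066, 0.1844]
ee_rot: [0.004, 0.66, 0.752, 0.007]
contact_force: [0.5, 0.8, -0.8]
width: 0.0497
gripper_force: 37.6
clock: 29.62
position: [0.416, 0.2046, 0.1749]
ee_rot: [-0.001, 0.66, 0.752, -0.001]
contact_force: [0.5, -0.2, -1.0]
width: 0.0497
gripper_force: 37.6
[0.41605476 0.20457513 0.17464239]
(181, 206, 142, 160)
[204 206] [array([ 0.0423, -0.0151]), array([ 0.0236, -0.0229])]
[207 208] [array([ 0.0416, -0.0142]), array([ 0.0226, -0.0215])]
[201 211] [array([ 0.0406, -0.0162]), array([ 0.021 , -0.0245])]
[181 255] [array([ 0.0245, -0.0237]), array([-0.0032, -0.036 ])]
[185 329] [array([-0.0062, -0.0244]), array([-0.0496, -0.0369])]
[192 363] [array([-0.0222, -0.0227]), array([-0.0737, -0.0344])]
[201 358] [array([-0.0197, -0.0191]), array([-0.07 , -0.029])]
[247 364] [array([-0.0226, -0.0016]), array([-0.0744, -0.0025])]
[307 358] [array([-0.0196,  0.0214]), array([-0.0699,  0.0321])]
[311 364] [array([-0.0225,  0.0231]), array([-0.0743,  0.0347])]
[319 333] [array([-0.0079,  0.0252]), array([-0.0522,  0.0379])]
[322 253] [array([0.0254, 0.0241]), array([-0.002 ,  0.0362])]
[301 209] [array([0.0413, 0.0162]), array([0.0221, 0.0243])]
[295 215] [array([0.0392, 0.0144]), array([0.0189, 0.0215])]
[294 206] [array([0.0423, 0.0139]), array([0.0236, 0.0209])]
[283 210] [array([0.041 , 0.0104]), array([0.0215, 0.0156])]
[285 206] [array([0.0423, 0.011 ]), array([0.0236, 0.0165])]
tool d [-0.108   0.1479 -0.0259] turn 0.064 (frames after turn differ)
```

View pics/w12b.png

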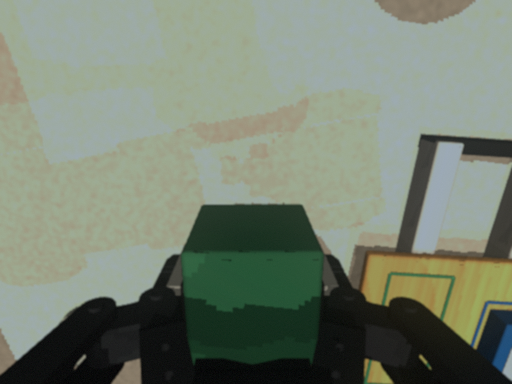

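The green cube is held squarely: top edge at row 254, offset about zero. It goes in spot 1.

```bash
echo '[[0,0,0,0.064],[-0.0197,0.0309,0,0],[-0.0197,0.0309,0,0],[-0.0197,0.0309,0,0],[-0.0197,0.0309,0,0]]' | python3 steer.py >/dev/null;echo '[[-0.0197,0.0309,0,0],[0,0,0.04,0],[0,0,0.01,0],[0,0,0,0],[0,0,0,0]]' | python3 steer.py;echo '[[0,0,0,0],[0,0,0,0]]' | python3 steer.py
python3 -c "
from h import *
to(.5766,.1164,.074,.0656)"
```

```text
clock: 30.5
position: [0.5764, 0.1171, 0.1246]
ee_rot: [-0.002, 0.683, 0.73, -0.002]
contact_force: [-0.1, 0.6, -0.6]
width: 0.0494
gripper_force: 37.4
clock: 30.67
position: [0.5784, 0.1176, 0.1278]
ee_rot: [0.001, 0.683, 0.73, 0.001]
contact_force: [0.1, -1.1, -0.7]
width: 0.0499
gripper_force: 37.4
tool d [-0.0011 -0.002   0.0538] turn 0.001 (frames after turn differ)
```

```bash
echo '[[-0.001,-0.001,0.02,0],[0,0,0.02,0],[0,0,0.008,0],[0,0,0.004,0],[0,0,0,0]]' | python3 steer.py;echo '[[0,0,0,0],[0,0,0,0],[0,0,0,0]]' | python3 steer.py; echo '[[0,0,0,0],[0,0,0,0],[0,0,0,0],[0,0,0,0],[0,0,-0.01,0]]' | python3 steer.py 0.075;echo '[[0,0,-0.04,0],[0,0,-0.04,0],[0,0,-0.04,0],[0,0,-0.04,0],[0,0,-0.02,0]]' | python3 steer.py
python3 - <<'E'
from m import *
grab("wrist","w13")
T=grab("top","t13");g=cv2.inRange(cv2.cvtColor(T[0],cv2.COLOR_BGR2HSV),(50,90,20),(85,255,255));n,l,st,c=cv2.connectedComponentsWithStats(g)
for i in range(1,n):
    if st[i,4]>60: print(st[i].tolist(),atz(T,c[i],.05).round(4))
p,M=pose();print(p);to(.476,-.42,.25,.0656)
E
```

```text
clock: 31.08
position: [0.577, 0.1161, 0.0745]
ee_rot: [-0.0, 0.683, 0.73, -0.0]
contact_force: [1.2, -0.5, -1.3]
width: 0.0498
gripper_force: 37.5
clock: 31.33
position: [0.578, 0.116, 0.0754]
ee_rot: [0.001, 0.683, 0.73, 0.001]
contact_force: [0.2, -0.7, -1.1]
width: 0.0498
gripper_force: 37.5
clock: 31.75
position: [0.5758, 0.1157, 0.083]
ee_rot: [-0.001, 0.683, 0.73, -0.001]
contact_force: [-0.8, -0.5, -0.2]
width: 0.0752
gripper_force: 0.0
clock: 32.17
position: [0.5789, 0.116, 0.2709]
ee_rot: [0.003, 0.683, 0.73, 0.003]
contact_force: [0.8, -0.4, -0.8]
width: 0.075
gripper_force: 0.0
[372, 158, 16, 20, 94] [ 0.6419 -0.4629  0.05  ]
[360, 211, 14, 12, 153] [ 0.474  -0.4213  0.05  ]
[0, 261, 78, 82, 3197] [0.1794 0.7355 0.05  ]
[231, 355, 6, 21, 65] [-0.0384  0.054   0.05  ]
[0.57957184 0.11610258 0.27049586]
tool d [-0.5281 -0.139   0.0188] turn 0.0 (frames after turn differ)
```

```bash
for i in 1 2 3; do echo '[[-0.0352,-0.0093,0,0],[-0.0352,-0.0093,0,0],[-0.0352,-0.0093,0,0],[-0.0352,-0.0093,0,0],[-0.0352,-0.0093,0,0]]' | python3 steer.py 0.085 35 >/dev/null; done; echo '[[0,0,0,0],[0,0,0,0],[0,0,0,0],[0,0,0,0]]' | python3 steer.py
python3 - <<'E'
from m import *
a=grab("wrist","w14");p,M=pose();print(p)
h=cv2.cvtColor(a[0],cv2.COLOR_BGR2HSV);g=cv2.inRange(h,(50,80,15),(85,255,255));c=max(cv2.findContours(g,0,2)[0],key=cv2.contourArea)
for q in cv2.approxPolyDP(c,3,True)[:,0]: print(q,atz(a,q,.05).round(4)[:2],atz(a,q,0).round(4)[:2])
cv2.imwrite("pics/w14b.png",a[0])
E
```

```text
clock: 33.85
position: [0.4729, -0.4187, 0.2639]
ee_rot: [-0.001, 0.683, 0.73, 0.0]
contact_force: [0.8, 1.5, -0.8]
width: 0.085
gripper_force: 0.0
[ 0.47301262 -0.418575    0.26415677]
[234 146] [ 0.4534 -0.3993] [ 0.4513 -0.4082]
[229 190] [ 0.4504 -0.4473] [ 0.4478 -0.4633]
[271 194] [ 0.496  -0.4488] [ 0.5002 -0.4651]
[276 151] [ 0.4972 -0.4016] [ 0.5015 -0.4108]
[261 146] [ 0.4813 -0.3974] [ 0.4832 -0.406 ]
```

View pics/w14b.png

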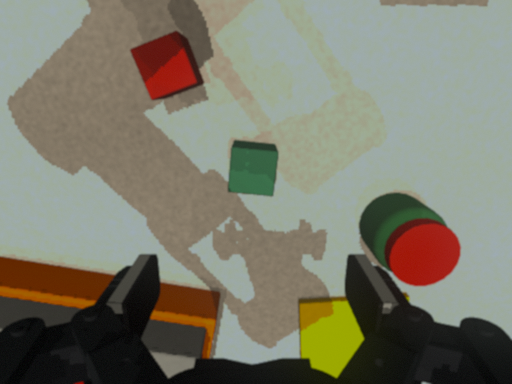

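The view shows the green cube's top face at about (229–277,152–195) with the red cube and jar well clear, so I'll grasp it.

```bash
echo '[[-0.0053,0.0007,0.03,0],[0,0,0.04,0.095],[0,0,0.04,0],[0,0,0.04,0],[0,0,0.03,0]]' | python3 steer.py; echo '[[0,0,0.03,0],[0,0,0.016,0],[0,0,0.008,0],[0,0,0,0],[0,0,0,0]]' | python3 steer.py;  echo '[[0,0,0,0],[0,0,0,0],[0,0,0,0],[0,0,0,0],[0,0,0,0]]' | python3 steer.py 0.02; echo '[[0,0,-0.03,0],[0,0,-0.04,0],[0,0,-0.04,0],[0,0,-0.04,0],[0,0,0,0]]' | python3 steer.py; echo '[[0,0,0,0],[0,0,0,0],[0,0,0,0],[0,0,0,0]]' | python3 steer.py
python3 - <<'E'
from m import *
a=grab("wrist","w15");p,M=pose();print(p)
h=cv2.cvtColor(a[0],cv2.COLOR_BGR2HSV);g=cv2.inRange(h,(50,80,15),(85,255,255));c=max(cv2.findContours(g,0,2)[0],key=cv2.contourArea)
for q in cv2.approxPolyDP(c,3,True)[:,0]: print(q,[((atz(a,q,p[2]-dz)-p)@M).round(4)[:2] for dz in (-.022,.028)])
to(.5811,.0467,.2,.0656)
E
```

```text
clock: 34.32
position: [0.4734, -0.4227, 0.0817]
ee_rot: [-0.002, 0.717, 0.697, 0.0]
contact_force: [-0.6, -0.7, -0.5]
width: 0.0853
gripper_force: 0.0
clock: 34.73
position: [0.4747, -0.4251, 0.031]
ee_rot: [0.001, 0.717, 0.697, 0.0]
contact_force: [-0.0, -0.2, 0.4]
width: 0.0849
gripper_force: 0.0
clock: 35.15
position: [0.4745, -0.4262, 0.0319]
ee_rot: [0.001, 0.717, 0.697, 0.0]
contact_force: [0.8, 0.4, 6.4]
width: 0.0496
gripper_force: 37.5
clock: 35.57
position: [0.4771, -0.429, 0.1897]
ee_rot: [0.008, 0.717, 0.697, -0.0]
contact_force: [1.3, -0.7, 0.2]
width: 0.05
gripper_force: 36.9
clock: 35.9
position: [0.473, -0.4245, 0.178]
ee_rot: [-0.002, 0.717, 0.697, 0.0]
contact_force: [0.6, -0.6, -1.9]
width: 0.0496
gripper_force: 36.9
[ 0.47312093 -0.42467676  0.17821111]
[203 208] [array([ 0.042 , -0.0153]), array([ 0.023 , -0.0234])]
[183 251] [array([ 0.0265, -0.0228]), array([-0.0004, -0.0347])]
[187 325] [array([-0.0038, -0.0233]), array([-0.0461, -0.0355])]
[191 335] [array([-0.0082, -0.0221]), array([-0.0529, -0.0337])]
[189 352] [array([-0.0161, -0.0234]), array([-0.0647, -
[... 816 characters left out ...]
204] [array([0.0434, 0.0021]), array([0.025 , 0.0029])]
[257 208] [array([0.042 , 0.0021]), array([0.023 , 0.0029])]
[253 205] [array([0.043 , 0.0008]), array([0.0245, 0.0009])]
[255 209] [array([0.0416, 0.0014]), array([0.0224, 0.0019])]
[250 204] [array([ 0.0434, -0.0002]), array([ 0.025 , -0.0005])]
[210 204] [array([ 0.0433, -0.013 ]), array([ 0.025 , -0.0199])]
[215 209] [array([ 0.0416, -0.0115]), array([ 0.0224, -0.0176])]
[207 212] [array([ 0.0406, -0.0141]), array([ 0.0209, -0.0215])]
[208 206] [array([ 0.0427, -0.0137]), array([ 0.024 , -0.0209])]
[205 211] [array([ 0.0409, -0.0147]), array([ 0.0214, -0.0225])]
tool d [ 0.4744  0.0942 -0.0207] turn -0.095 (frames after turn differ)
```

```bash
echo '[[0,0,0,-0.095],[0.0331,0.0099,0,0],[0.0331,0.0099,0,0],[0.0331,0.0099,0,0],[0.0331,0.0099,0,0]]' | python3 steer.py >/dev/null;for i in 1 2; do echo '[[0.0331,0.0099,0,0],[0.0331,0.0099,0,0],[0.0331,0.0099,0,0],[0.0331,0.0099,0,0],[0.0331,0.0099,0,0]]' | python3 steer.py >/dev/null;done;echo '[[0,0,0.03,0],[0,0,0.015,0],[0,0,0,0],[0,0,0,0],[0,0,0,0]]' | python3 steer.py;echo '[[0,0,0,0],[0,0,0,0],[0,0,0,0],[0,0,0,0]]' | python3 steer.py
python3 -c "
from h import *
to(.5812,.047,.077,.0656)"
```

```text
clock: 37.62
position: [0.5821, 0.0458, 0.1356]
ee_rot: [0.0, 0.684, 0.73, 0.0]
contact_force: [0.3, 0.4, 0.0]
width: 0.0498
gripper_force: 36.9
clock: 37.95
position: [0.5819, 0.0458, 0.136]
ee_rot: [0.0, 0.684, 0.73, 0.0]
contact_force: [-1.1, -0.1, -0.6]
width: 0.0496
gripper_force: 36.9
tool d [ 0.0013 -0.0007  0.059 ] turn -0.0 (frames after turn differ)
```

Next I place it, then back off high for a check view of the packed carrier.

```bash
echo '[[0.0012,-0.0007,0.02,0],[0,0,0.02,0],[0,0,0.012,0],[0,0,0.005,0],[0,0,0,0]]' | python3 steer.py;echo '[[0,0,0.001,0],[0,0,0,0],[0,0,0,0]]' | python3 steer.py; echo '[[0,0,0,0],[0,0,0,0],[0,0,0,0],[0,0,0,0],[0,0,-0.01,0]]' | python3 steer.py 0.075;echo '[[0,0,-0.04,0],[0,0,-0.04,0],[0,0,-0.04,0],[0,0,-0.04,0],[0,0,-0.04,0]]' | python3 steer.py; echo '[[0,0,0,0.12],[0,0,0,0.12],[0,0,0,0.12],[0,0,0,0.12],[0,0,0,0.12]]' | python3 steer.py 0.085 >/dev/null;echo '[[0,0,0,0.12],[0,0,0,0.12],[0,0,0,0.12],[0,0,0,0.12],[0,0,0,0.12]]' | python3 steer.py  >/dev/null;echo '[[0,0,0,0.12],[0,0,0,0.12],[0,0,0,0.13],[0.04,0,0,0],[0.04,0.03,0,0]]' | python3 steer.py ;echo '[[0,0.03,0,0],[0,0,0,0],[0,0,0,0],[0,0,0,0]]' | python3 steer.py
python3 - <<'E'
from m import *
a=grab("wrist","w16");p,M=pose();print(p,M.round(3));grab("top","t16")
cv2.imwrite("pics/w16b.png",cv2.resize(a[0],(800,600),interpolation=cv2.INTER_CUBIC))
E
```

```text
clock: 38.37
position: [0.5803, 0.0471, 0.0779]
ee_rot: [-0.001, 0.683, 0.73, -0.0]
contact_force: [-0.2, 0.4, 0.0]
width: 0.0496
gripper_force: 36.9
clock: 38.62
position: [0.5813, 0.0472, 0.0779]
ee_rot: [0.0, 0.683, 0.73, 0.0]
contact_force: [-0.3, 0.4, -0.8]
width: 0.0497
gripper_force: 36.9
clock: 39.03
position: [0.5794, 0.0473, 0.086]
ee_rot: [-0.002, 0.683, 0.73, -0.001]
contact_force: [0.0, -0.1, -0.1]
width: 0.0749
gripper_force: 0.0
clock: 39.45
position: [0.5803, 0.0473, 0.2903]
ee_rot: [0.0, 0.683, 0.73, 0.0]
contact_force: [-0.1, -0.2, 0.2]
width: 0.075
gripper_force: 0.0
clock: 40.7
position: [0.655, 0.0316, 0.2887]
ee_rot: [-0.002, 0.999, 0.038, 0.0]
contact_force: [1.7, 0.3, 1.2]
width: 0.0849
gripper_force: 0.0
clock: 41.03
position: [0.6575, -0.0022, 0.2878]
ee_rot: [-0.0, 0.999, 0.036, -0.0]
contact_force: [-0.2, 0.1, 0.7]
width: 0.0851
gripper_force: 0.0
[ 0.65733569 -0.00172295  0.28791034] [[ 0.997  0.072  0.   ]
 [ 0.072 -0.997  0.001]
 [ 0.    -0.001 -1.   ]]
```

View pics/w16b.png

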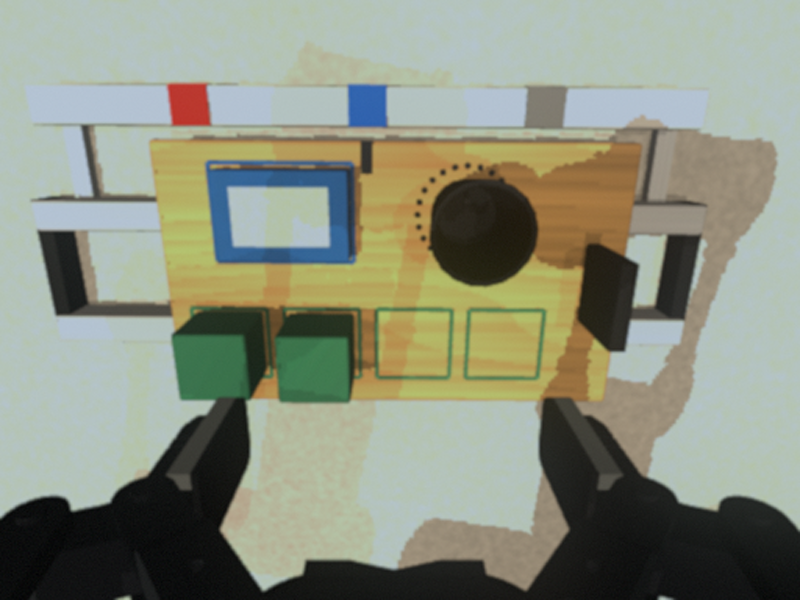

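The view shows the cards inside the blue outline, the cup with its rim centred at (484,232), and the cubes over the two left outlines. I'll check numerically against the ideal projections.

Run:
```python
from m import *
w=load("w16");th=1.6364;Y=np.array([np.cos(th),np.sin(th)]);X=np.array([Y[1],-Y[0]])
pr=lambda c,dx,dy,z:((proj(w,[*(np.array(c)+dx*X+dy*Y),z])[0]+.18)*1.5625).round(0).tolist()
for n,c,a,b,z in (("c1",(.5766,.1164),.025,.025,.095),("c2",(.5812,.0467),.025,.025,.095),("cards",(.6793,.0776),.031,.046,.067)):
    print(n,[pr(c,i*a,j*b,z) for i,j in ((1,1),(1,-1),(-1,-1),(-1,1))])
print("outline3",[pr((.586,-.0236),i*.0285,j*.0285,.045) for i,j in ((1,1),(1,-1),(-1,-1),(-1,1))])
print("cup",[pr((.689,-.052),.031*np.cos(t),.031*np.sin(t),.125) for t in np.arange(4)*np.pi/2], "spot",pr((.689,-.052),0,0,.045))
h=cv2.cvtColor(w[0],cv2.COLOR_BGR2HSV);g=cv2.inRange(h,(50,80,15),(85,255,255))
for c in cv2.findContours(g,0,2)[0]:
    if cv2.contourArea(c)>500:print("obs",((cv2.approxPolyDP(c,3,True)[:,0]+.18)*1.5625).round(0).tolist())
b=cv2.inRange(h,(100,120,30),(125,255,255))
for c in cv2.findContours(b,0,2)[0]:
    if cv2.contourArea(c)>500:print("blue",((cv2.approxPolyDP(c,2,True)[:,0]+.18)*1.5625).round(0).tolist())
```

```text
c1 [[168.0, 338.0], [244.0, 338.0], [250.0, 405.0], [178.0, 404.0]]
c2 [[274.0, 338.0], [349.0, 339.0], [351.0, 405.0], [279.0, 405.0]]
cards [[203.0, 171.0], [344.0, 171.0], [346.0, 264.0], [213.0, 263.0]]
outline3 [[377.0, 309.0], [452.0, 309.0], [449.0, 378.0], [377.0, 377.0]]
cup [[488.0, 177.0], [430.0, 234.0], [482.0, 287.0], [540.0, 234.0]] spot [466.0, 213.0]
obs [[285.0, 317.0], [275.0, 338.0], [282.0, 400.0], [347.0, 400.0], [349.0, 333.0], [336.0, 330.0], [339.0, 319.0]]
obs [[258.0, 314.0], [227.0, 313.0], [225.0, 319.0], [222.0, 313.0], [214.0, 317.0], [224.0, 327.0], [214.0, 324.0], [214.0, 333.0], [174.0, 335.0], [183.0, 399.0], [249.0, 397.0], [255.0, 383.0], [249.0, 377.0], [263.0, 375.0], [255.0, 327.0], [260.0, 322.0], [247.0, 321.0]]
blue [[207.0, 164.0], [219.0, 260.0], [353.0, 260.0], [353.0, 255.0], [347.0, 260.0], [344.0, 171.0], [210.0, 171.0], [207.0, 166.0], [216.0, 161.0]]
blue [[349.0, 86.0], [350.0, 125.0], [385.0, 125.0], [385.0, 86.0]]
```

```bash
echo '[[-0.03,-0.027,0,0],[-0.03,-0.027,0,0],[-0.04,-0.027,0,0],[0,0,0,0],[0,0,0,0]]' | python3 steer.py;echo '[[0,0,0,0],[0,0,0,0],[0,0,0,0]]' | python3 steer.py
cat > fit.py <<'E'
from m import *
from scipy.optimize import minimize
def fit(views,c0,z0,size=.05):
    def cost(v,views):
        x,y,a=v[0],v[1],v[2];s=0
        C=np.array([[i,j] for i in(-1,1) for j in(-1,1)])*size/2
        Rm=np.array([[np.cos(a),-np.sin(a)],[np.sin(a),np.cos(a)]]);P=C@Rm.T+[x,y]
        Q=np.vstack([np.c_[P,np.full(4,z0)],np.c_[P,np.full(4,z0+size)]])
        for w,m in views:
            h=cv2.convexHull(proj(w,Q).astype(np.float32))[:,0]
            big=np.zeros((384*4,512*4),np.uint8);cv2.fillConvexPoly(big,((h+.5)*4*16).astype(np.int32),255,shift=4)
            r=cv2.resize(big,(512,384),interpolation=cv2.INTER_AREA)/255.
            s+=np.abs(r-m).sum()
        return s
    vs=[]
    for w in views:
        h=cv2.cvtColor(w[0],cv2.COLOR_BGR2HSV);m=cv2.inRange(h,(45,60,8),(95,255,255));m=cv2.morphologyEx(cv2.morphologyEx(m,cv2.MORPH_OPEN,np.ones((4,4))),cv2.MORPH_CLOSE,np.ones((5,5)))
        q=proj(w,[*c0,z0+.025])[0];n,l,st,_=cv2.connectedComponentsWithStats(m);k=l[int(q[1]),int(q[0])];m=(l==k).astype(float);vs.append((w,m))
    r=minimize(cost,[*c0,.0656],args=(vs,),method="Nelder-Mead",options=dict(initial_simplex=np.array([[*c0,.0656],[c0[0]+.006,c0[1],.0656],[c0[0],c0[1]+.006,.0656],[*c0,.15]]),xatol=1e-4,fatol=.1))
    return r.x.round(4),r.fun.round(1),[m.sum() for _,m in vs]
E
python3 - <<'E'
from fit import *
a=grab("wrist","w17");print(pose()[0]);b=load("w16")
for c in((.5766,.1164),(.5812,.0467)):
    for v in([b],[a],[a,b]):print(fit(v,c,.045))
# outlines 3,4 seen in w17: prediction vs image line positions
E
```

```text
clock: 41.55
position: [0.5556, 0.0699, 0.2885]
ee_rot: [-0.0, 0.999, 0.038, 0.001]
contact_force: [0.9, 0.0, -0.8]
width: 0.085
gripper_force: 0.0
clock: 41.8
position: [0.5592, 0.0676, 0.2874]
ee_rot: [0.0, 0.999, 0.036, 0.0]
contact_force: [-0.9, 0.2, 0.3]
width: 0.085
gripper_force: 0.0
[0.55909816 0.06748106 0.28720981]
(array([ 0.5779,  0.1155, -0.0251]), np.float64(366.8), [np.float64(2910.0)])
(array([0.5783, 0.115 , 0.0072]), np.float64(307.5), [np.float64(2756.0)])
(array([ 5.781e-01,  1.152e-01, -4.000e-04]), np.float64(676.2), [np.float64(2756.0), np.float64(2910.0)])
(array([ 0.5798,  0.0468, -0.0051]), np.float64(329.6), [np.float64(2556.0)])
(array([0.5805, 0.0468, 0.012 ]), np.float64(316.4), [np.float64(2580.0)])
(array([ 5.80e-01,  4.66e-02, -1.00e-04]), np.float64(649.9), [np.float64(2580.0), np.float64(2556.0)])
```

```bash
echo '[[0.012,0.0369,0,0],[0.012,0.0369,0,0],[0.012,0.0369,0,0],[0.012,0.0369,0,0],[0.012,0.0369,0,0]]' | python3 steer.py 0.05 50 >/dev/null; echo '[[0.0116,0.0369,0,0.0065],[0,0,0,0],[0,0,0,0],[0,0,0.04,0],[0,0,0.04,0]]' | python3 steer.py; echo '[[0,0,0.04,0],[0,0,0,0],[0,0,0,0],[0,0,0,0]]' | python3 steer.py
python3 -c "
from h import *
to(.6465,-.148,.0895,-1.5052)"
```

```text
clock: 42.68
position: [0.6473, -0.148, 0.2092]
ee_rot: [0.001, 0.999, 0.032, 0.004]
contact_force: [0.0, -0.6, -1.3]
width: 0.0498
gripper_force: 0.0
clock: 43.02
position: [0.6468, -0.1476, 0.1695]
ee_rot: [0.0, 0.999, 0.033, 0.002]
contact_force: [0.2, -0.0, 0.7]
width: 0.0499
gripper_force: 0.0
tool d [-0.0006  0.0003  0.08  ] turn 0.0 (frames after turn differ)
```

```bash
echo '[[0,0,0.03,0],[0,0,0.03,0],[0,0,0.02,0],[0,0,0,0],[0,0,0,0]]' | python3 steer.py; echo '[[0,0,0,0],[0,0,0,0],[0,0,0,0],[0,0,0,0],[0,0,0,0]]' | python3 steer.py 0 50; echo '[[0,0,0,0],[0,0,0,0]]' | python3 steer.py; for i in 1 2 3 4; do echo '[[0,-0.006,0,0],[0,-0.006,0,0],[0,-0.006,0,0],[0,-0.006,0,0],[0,-0.006,0,0]]' | python3 steer.py; done; echo '[[0,0,0,0],[0,0,0,0],[0,0,0,0],[0,0,0,0]]' | python3 steer.py
```

```text
clock: 43.43
position: [0.6469, -0.1479, 0.0895]
ee_rot: [0.0, 0.999, 0.033, 0.002]
contact_force: [-0.1, 0.7, 0.1]
width: 0.0502
gripper_force: 0.0
clock: 43.85
position: [0.6468, -0.1481, 0.0898]
ee_rot: [0.001, 0.999, 0.033, 0.002]
contact_force: [-0.8, -0.8, 7.7]
width: 0.0116
gripper_force: 49.7
clock: 44.02
position: [0.6467, -0.1481, 0.0898]
ee_rot: [0.001, 0.999, 0.033, 0.002]
contact_force: [-0.3, -0.2, 6.7]
width: 0.0114
gripper_force: 49.7
clock: 44.43
position: [0.645, -0.1212, 0.0898]
ee_rot: [0.003, 0.999, 0.033, 0.002]
contact_force: [-0.8, -8.6, 4.9]
width: 0.0116
gripper_force: 49.3
clock: 44.85
position: [0.643, -0.0903, 0.0898]
ee_rot: [0.002, 0.999, 0.033, 0.002]
contact_force: [0.6, -5.0, 6.1]
width: 0.0116
gripper_force: 49.6
clock: 45.27
position: [0.6409, -0.0579, 0.0898]
ee_rot: [0.0, 0.999, 0.032, 0.002]
contact_force: [-0.5, 0.3, 7.8]
width: 0.0113
gripper_force: 49.9
clock: 45.68
position: [0.6391, -0.0289, 0.0898]
ee_rot: [0.001, 0.999, 0.033, 0.002]
contact_force: [-0.4, -3.7, 5.4]
width: 0.0117
gripper_force: 49.7
clock: 46.02
position: [0.639, -0.028, 0.0898]
ee_rot: [0.0, 0.999, 0.033, 0.002]
contact_force: [-0.4, -0.4, 7.1]
width: 0.0111
gripper_force: 50.0
```

```bash
echo '[[0,0,0,0],[0,0,0,0],[0,0,0,0],[0,0,-0.02,0],[0,0,-0.04,0]]' | python3 steer.py 0.06;  echo '[[0,0,-0.04,0],[0,0,-0.04,0],[0,0,-0.04,0],[0,0,-0.03,0],[0,-0.03,0,0]]' | python3 steer.py 0.085; echo '[[0.005,-0.03,0,0],[0.005,-0.04,0,0],[0,-0.03,0,0],[0,0,0,0],[0,0,0,0]]' | python3 steer.py;echo '[[0,0,0,0],[0,0,0,0],[0,0,0,0]]' | python3 steer.py
python3 - <<'E'
from fit import *
a=grab("wrist","w18");T=grab("top","t18");S=grab("scene","s18");print(pose()[0]);D=np.array([-.0079,.1197])
for c in((.5766,.1164),(.5812,.0467)):
    c=np.array(c)+D;print(c,fit([a],c,.045))
th=1.6364;Y=np.array([np.cos(th),np.sin(th)]);X=np.array([Y[1],-Y[0]])
pr=lambda c,dx,dy,z,w=a:proj(w,[*(np.array(c)+D+dx*X+dy*Y),z])[0].round(1).tolist()
h=cv2.cvtColor(a[0],cv2.COLOR_BGR2HSV)
def mid(m,roi):
    x0,x1,y0,y1=roi;q=m[y0:y1,x0:x1];ys,xs=np.nonzero(q);return (xs.min()+x0,xs.max()+x0,ys.min()+y0,ys.max()+y0,xs.mean()+x0,ys.mean()+y0,len(xs)) if len(xs) else None
q=np.array(pr((.6793,.0776),0,0,.067)).astype(int);print("cards pred ctr",q,[pr((.6793,.0776),i*.031,j*.046,.067) for i,j in ((1,1),(1,-1),(-1,-1),(-1,1))])
b=cv2.inRange(h,(100,120,30),(125,255,255))
for c in cv2.findContours(b,cv2.RETR_LIST,2)[0]:
    if cv2.contourArea(c)>300:print("blue",cv2.boundingRect(c),cv2.approxPolyDP(c,2,True)[:,0].tolist())
print("cup pred",[pr((.689,-.052),.031*np.cos(t),.031*np.sin(t),.125) for t in np.arange(4)*np.pi/2])
k=cv2.inRange(a[0],(0,0,0),(50,50,50));n,l,st,ce=cv2.connectedComponentsWithStats(k)
for i in range(1,n):
    if st[i,4]>60:print("dark",st[i].tolist(),ce[i].round(1))
r=cv2.inRange(h,(0,150,60),(12,255,255));n,l,st,ce=cv2.connectedComponentsWithStats(r)
for i in range(1,n):
    if st[i,4]>60:print("red",st[i].tolist(),atz(a,ce[i],.035).round(4))
print("mark pred",pr((.7323,.0215),0,0,.045))
E
```

```text
clock: 46.43
position: [0.6336, -0.0275, 0.1423]
ee_rot: [-0.001, 0.999, 0.033, -0.006]
contact_force: [0.1, 0.9, -0.1]
width: 0.0599
gripper_force: 0.0
clock: 46.85
position: [0.6392, -0.0027, 0.3051]
ee_rot: [0.003, 1.0, 0.03, 0.007]
contact_force: [1.6, 1.3, 1.2]
width: 0.085
gripper_force: 0.0
clock: 47.27
position: [0.6386, 0.104, 0.2969]
ee_rot: [0.0, 0.999, 0.034, -0.0]
contact_force: [-0.6, -0.6, 1.0]
width: 0.085
gripper_force: 0.0
clock: 47.52
position: [0.6391, 0.1011, 0.2972]
ee_rot: [0.0, 0.999, 0.032, -0.0]
contact_force: [-0.5, 0.1, 0.1]
width: 0.0849
gripper_force: 0.0
[0.6391154  0.10141194 0.29729402]
[0.5687 0.2361] (array([0.5704, 0.2336, 0.1562]), np.float64(2774.1), [np.float64(5419.0)])
[0.5733 0.1664] (array([0.5716, 0.1723, 0.2673]), np.float64(3160.8), [np.float64(5419.0)])
cards pred ctr [162 128] [[115.5, 97.8], [204.4, 97.6], [207.2, 156.7], [123.1, 156.9]]
blue (130, 106, 69, 42) [[130, 108], [194, 106], [197, 146], [135, 147]]
blue (119, 93, 94, 64) [[119, 94], [125, 93], [120, 93], [119, 99], [128, 156], [212, 155], [212, 151], [212, 154], [208, 155], [205, 98], [121, 98]]
blue (320, 43, 25, 27) [[322, 43], [320, 69], [342, 69], [344, 44]]
cup pred [[292.3, 98.3], [256.3, 134.5], [289.8, 168.2], [325.7, 134.3]]
dark [256, 98, 67, 69, 3360] [289.9 133.3]
dark [496, 139, 16, 51, 528] [505.8 167.7]
dark [356, 144, 32, 65, 1555] [371.2 174.7]
dark [103, 189, 55, 50, 894] [140.1 203.9]
dark [165, 190, 49, 43, 570] [193.8 198.8]
dark [0, 231, 5, 25, 78] [  1.8 242.8]
dark [0, 256, 512, 128, 27294] [255.2 345.5]
red [208, 44, 23, 26, 587] [0.7482 0.1426 0.035 ]
mark pred [218.9, 79.4]
```

```bash
sed -i 's/np.ones((4,4))),cv2.MORPH_CLOSE,np.ones((5,5))/np.ones((9,9))),cv2.MORPH_CLOSE,np.ones((3,3))/' fit.py
python3 - <<'E'
from fit import *
a=load("w18");D=np.array([-.0079,.1197])
for c in((.5766,.1164),(.5812,.0467)):
    print(np.array(c)+D,fit([a],np.array(c)+D,.045), "at load",fit([load("w16")],c,.045))
print(a[0][82:96:4,210:230].max(2))
for n in("t5","t18"):
    T=load(n);h=cv2.cvtColor(T[0],cv2.COLOR_BGR2HSV)
    for nm,m in(("red",cv2.inRange(h,(0,150,60),(12,255,255))),("green",cv2.inRange(h,(50,90,20),(85,255,255)))):
        k,l,st,ce=cv2.connectedComponentsWithStats(m)
        print(n,nm,[ce[i].round(1).tolist() for i in range(1,k) if 40<st[i,4]<300])
E
```

```text
[0.5687 0.2361] (array([0.5705, 0.235 , 0.062 ]), np.float64(379.7), [np.float64(2840.0)]) at load (array([ 0.5789,  0.1164, -0.0095]), np.float64(385.2), [np.float64(2897.0)])
[0.5733 0.1664] (array([0.573 , 0.1692, 0.0421]), np.float64(417.5), [np.float64(2461.0)]) at load (array([ 0.5807,  0.0479, -0.0023]), np.float64(335.3), [np.float64(2556.0)])
[[178 178 179 177 161 120  71  54  55  54  54  61  94 145 175 180 179 179
  179 179]
 [178 178 180 179 172 138  81  53  55  53  54  56  85 139 174 179 178 178
  178 177]
 [177 178 179 179 174 140  81  53  52  55  52  56  85 140 173 180 179 179
  178 179]
 [129 116 154 173 171 140  87  58  54  54  53  61  96 146 175 179 179 180
  178 179]]
t5 red [[120.3, 23.7], [319.2, 40.1], [14.7, 141.2], [340.3, 242.0]]
t5 green [[376.8, 169.6], [366.6, 216.1], [192.0, 232.1], [251.8, 345.9]]
t18 red [[318.9, 32.8], [120.5, 23.8], [219.1, 41.4], [419.3, 42.1], [13.9, 139.3], [340.3, 242.0], [419.7, 275.2]]
t18 green [[376.7, 169.4], [186.8, 189.1], [201.1, 188.5], [235.3, 333.1]]
```

Run:
```python
from fit import *
th=1.6364;Y=np.array([np.cos(th),np.sin(th)]);X=np.array([Y[1],-Y[0]])
for n,D in(("w16",np.zeros(2)),("w18",np.array([-.0079,.1197]))):
    a=load(n)
    for c in((.5766,.1164),(.5812,.0467)):
        pr=lambda dx,dy,z:proj(a,[*(np.array(c)+D+dx*X+dy*Y),z])[0]
        L,Rr=pr(-.01,.025,.095),pr(-.01,-.025,.095);U,B=pr(.025,0,.095),pr(-.025,0,.095);F=pr(.025,0,.045)
        r=int(round(L[1]));col=int(round(B[0]));h=cv2.cvtColor(a[0],cv2.COLOR_BGR2HSV)
        print(n,"row",r,"pred L,R",L[0].round(1),Rr[0].round(1),"col",col,"pred base far, top far, top near",F[1].round(1),U[1].round(1),B[1].round(1))
        x0=int(L[0])-8;print("  x0",x0,a[0][r,x0:x0+18,2].tolist(),"| R from",int(Rr[0])-8,a[0][r,int(Rr[0])-8:int(Rr[0])+14,2].tolist())
        y0=int(B[1])-10;print("  y0",y0,a[0][y0:y0+18,col,2].tolist(),"| far from",int(F[1])-6,a[0][int(F[1])-6:int(F[1])+26,col,1].tolist())
```

```text
w16 row 246 pred L,R 112.0 158.7 col 137 pred base far, top far, top near 200.0 216.0 258.8
  x0 103 [179, 179, 179, 179, 180, 178, 179, 179, 180, 175, 149, 99, 63, 59, 58, 58, 58, 59] | R from 150 [56, 58, 57, 56, 50, 50, 52, 50, 44, 37, 29, 26, 25, 31, 64, 115, 154, 170, 171, 174, 180, 180]
  y0 248 [58, 58, 58, 58, 56, 57, 57, 74, 113, 119, 95, 72, 61, 60, 59, 58, 60, 60] | far from 193 [135, 133, 120, 104, 83, 68, 57, 50, 49, 49, 48, 49, 49, 49, 48, 47, 46, 47, 48, 48, 57, 81, 104, 113, 116, 116, 116, 116, 115, 115, 116, 115]
w16 row 247 pred L,R 177.2 223.9 col 201 pred base far, top far, top near 200.3 216.4 259.1
  x0 169 [178, 181, 181, 182, 181, 182, 183, 177, 147, 94, 62, 58, 60, 62, 63, 64, 63, 65] | R from 215 [66, 66, 65, 66, 66, 65, 64, 60, 48, 58, 111, 160, 180, 182, 182, 181, 181, 182, 181, 182, 181, 182]
  y0 249 [64, 65, 62, 58, 58, 59, 57, 66, 104, 152, 176, 179, 178, 180, 180, 178, 179, 179] | far from 194 [156, 142, 119, 100, 87, 78, 66, 52, 48, 49, 48, 47, 48, 46, 47, 48, 46, 48, 48, 45, 52, 70, 94, 110, 115, 116, 115, 116, 120, 124, 125, 126]
w18 row 234 pred L
[... 362 characters left out ...]
73] | far from 183 [139, 128, 111, 87, 68, 57, 50, 48, 48, 50, 46, 47, 47, 47, 47, 45, 47, 52, 76, 97, 110, 113, 114, 114, 114, 114, 114, 115, 114, 114, 113, 114]
w18 row 234 pred L,R 164.2 210.2 col 188 pred base far, top far, top near 189.0 203.2 245.9
  x0 156 [178, 178, 178, 179, 177, 178, 179, 174, 141, 84, 57, 57, 58, 57, 58, 59, 60, 58] | R from 202 [64, 65, 65, 66, 66, 65, 59, 49, 37, 57, 109, 156, 176, 178, 179, 178, 179, 179, 178, 178, 178, 179]
  y0 235 [57, 57, 56, 58, 58, 57, 56, 56, 76, 128, 163, 174, 175, 174, 175, 174, 174, 174] | far from 182 [142, 140, 134, 116, 87, 73, 68, 57, 50, 48, 49, 47, 47, 48, 47, 46, 47, 47, 47, 50, 70, 87, 96, 97, 100, 99, 98, 99, 98, 99, 100, 99]
```

```bash
echo '[[-0.011,-0.034,0,0],[-0.011,-0.034,0,0],[-0.011,-0.033,0,0],[0,0,0.04,0],[0,0,0.04,0]]' | python3 steer.py>/dev/null; echo '[[0,0,0.04,0],[0,0,0.027,0],[0,0,0,0],[0,0,0,0],[0,0,0,0]]' | python3 steer.py; echo '[[0,0,0,0],[0,0,0,0],[0,0,0,0],[0,0,0,0]]' | python3 steer.py
python3 - <<'E'
from fit import *
th=1.6364;Y=np.array([np.cos(th),np.sin(th)]);X=np.array([Y[1],-Y[0]]);D=np.array([-.0079,.1197])
a=grab("wrist","w19");print(pose()[0])
for n,c in enumerate(((.5766,.1164),(.5812,.0467),(.586,-.0236))):
    pr=lambda dx,dy,z:proj(a,[*(np.array(c)+D+dx*X+dy*Y),z])[0]
    F,O=pr(.025,0,.045),pr(.0285,0,.045);TF,TN=pr(.025,0,.095),pr(-.025,0,.095);L,R1=pr(.02,.025,.045),pr(.02,-.025,.045);OL,OR=pr(.02,.0285,.045),pr(.02,-.0285,.045)
    print(n,"F",F.round(1),"outline",O.round(1),"topfar",TF.round(1),"topnear",TN.round(1),"base L/R",L.round(1),R1.round(1),"outl",OL.round(1),OR.round(1))
    if 0<F[0]<505:
        x=int(F[0]);y=int(O[1])-8
        for dx in(-12,0,12):print("   y0",y,np.array(a[0][y:y+24,x+dx]).astype(int)[:,[1,2]].T.tolist())
        print("   R row",int(R1[1]),"x0",int(R1[0])-12,a[0][int(R1[1]),int(R1[0])-12:int(R1[0])+18][:,[1,2]].T.tolist())
        print("   L row",int(L[1]),"x0",int(L[0])-12,a[0][int(L[1]),int(L[0])-12:int(L[0])+14][:,[1,2]].T.tolist())
E
```

```text
clock: 48.5
position: [0.6011, 0.201, 0.1523]
ee_rot: [-0.0, 0.999, 0.032, 0.002]
contact_force: [0.0, 0.5, 0.3]
width: 0.085
gripper_force: 0.0
clock: 48.83
position: [0.6001, 0.2011, 0.1517]
ee_rot: [-0.0, 0.999, 0.033, 0.001]
contact_force: [-0.4, -0.7, -0.8]
width: 0.085
gripper_force: 0.0
[0.59985695 0.20110688 0.15127442]
0 F [201.  206.4] outline [200.7 202. ] topfar [188.5 235.6] topnear [193.2 306.1] base L/R [167.9 212.7] [234.7 212.7] outl [163.3 212.7] [239.3 212.7]
   y0 194 [[138, 137, 138, 138, 138, 125, 107, 86, 69, 67, 67, 58, 50, 47, 48, 49, 47, 48, 48, 47, 49, 47, 46, 47], [189, 189, 189, 190, 186, 154, 101, 59, 50, 62, 71, 59, 41, 37, 38, 37, 35, 38, 37, 36, 36, 34, 32, 35]]
   y0 194 [[157, 145, 141, 141, 136, 110, 74, 63, 63, 69, 66, 56, 48, 48, 47, 47, 46, 46, 47, 46, 46, 47, 46, 47], [190, 189, 190, 191, 183, 143, 79, 46, 47, 63, 70, 55, 39, 37, 36, 36, 35, 32, 36, 34, 34, 34, 33, 34]]
   y0 194 [[150, 142, 142, 142, 137, 112, 75, 62, 63, 68, 66, 55, 50, 45, 44, 46, 48, 47, 44, 47, 44, 46, 45, 45], [189, 189, 189, 191, 183, 143, 79, 44, 46, 63, 69, 55, 40, 34,
[... 2701 characters left out ...]
 167, 166, 164, 145, 104, 66, 59, 90, 140, 169, 174, 175, 176, 176, 175, 174, 171, 169, 165, 165, 161]]
   R row 212 x0 410 [[124, 125, 125, 124, 123, 124, 124, 122, 124, 124, 124, 121, 114, 96, 83, 85, 88, 100, 115, 122, 123, 123, 122, 123, 123, 122, 122, 121, 122, 117], [171, 172, 172, 170, 170, 171, 170, 170, 171, 171, 171, 168, 155, 118, 71, 55, 68, 112, 151, 169, 171, 171, 170, 169, 170, 169, 169, 169, 169, 162]]
   L row 212 x0 343 [[122, 122, 123, 117, 101, 85, 83, 89, 102, 118, 123, 124, 123, 124, 123, 123, 124, 124, 123, 124, 124, 124, 123, 124, 124, 123], [168, 169, 169, 158, 122, 71, 49, 70, 119, 158, 170, 171, 170, 170, 170, 170, 170, 170, 170, 170, 170, 171, 169, 169, 171, 170]]
```

```bash
echo '[[0,0,-0.04,0],[0,0,-0.04,0],[0,0,-0.04,0],[0,0,-0.02,0],[0,0,0,0]]' | python3 steer.py; echo '[[0,0,0,0],[0,0,0,0],[0,0,0,0]]' | python3 steer.py; python3 -c "
from h import *
T=grab('top','t20');h=cv2.cvtColor(T[0],cv2.COLOR_BGR2HSV);o=cv2.cvtColor(load('t18')[0],cv2.COLOR_BGR2HSV)
d=cv2.absdiff(T[0],load('t18')[0]).max(2);k,l,st,ce=cv2.connectedComponentsWithStats((d>40).astype(np.uint8));print([(st[i].tolist()) for i in range(1,k) if st[i,4]>15])
print(manip.sign_off())"
```

```text
clock: 49.3
position: [0.602, 0.2016, 0.2973]
ee_rot: [-0.001, 0.999, 0.033, 0.006]
contact_force: [0.8, -0.0, 0.4]
width: 0.0854
gripper_force: 0.0
clock: 49.55
position: [0.5986, 0.2008, 0.2883]
ee_rot: [0.0, 0.999, 0.033, -0.002]
contact_force: [0.3, 0.2, 0.5]
width: 0.085
gripper_force: 0.0
[[219, 119, 11, 26, 146], [209, 120, 9, 26, 73], [178, 122, 13, 16, 54], [175, 134, 14, 21, 109], [128, 136, 55, 62, 877], [207, 139, 8, 12, 55], [208, 148, 12, 20, 163], [220, 151, 6, 20, 66], [126, 154, 6, 17, 31], [175, 155, 5, 7, 26], [184, 154, 27, 26, 414], [175, 180, 15, 53, 242], [138, 189, 7, 8, 26], [139, 197, 5, 5, 16], [204, 196, 36, 140, 1367], [142, 204, 5, 13, 42], [186, 205, 14, 43, 192], [141, 214, 22, 82, 351], [185, 240, 18, 60, 341], [179, 299, 15, 5, 45], [186, 303, 46, 66, 826], [119, 309, 64, 12, 485], [166, 321, 2, 11, 19], [115, 328, 89, 56, 766], [165, 336, 42, 39, 406], [103, 338, 10, 4, 23]]
the job is handed in; nothing more can be done
None
```

I handed the job in at 49.6 s: the carrier is at the play station with both green cubes, the cup and the cards measured in their outlines, the dial's pointer is on the red mark, and the red cube and jar were not touched; no verdict came back.

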